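# Load the block shaker by feel, lock its retaining bar and start it

## Task

Open the block shaker: lift its retaining bar by the knob off the stud and swing it aside onto the console, away from the start key. Then put every white-capped specimen jar from the carrier on the bench into it, upright and right down on the bottom of a well; some wells are already taken by short jars sunk out of sight below the deck, so feel with each jar for a well that lets it go all the way down. When all are in, swing the bar back until its slot drops over the stud and it lies flat, and only then press the start key; leave the other things on the bench where they are.

Things in the scene. Friction and masses are not known exactly. Their poses are not given: they have to be found in the camera images.
- shaker: block shaker, fixed, white housing 335 mm (x) by 300 mm (y), z up; origin on the bench below the centre of its wells. Deck at height 85 mm with 8 open square wells. At +x the raised console, x = 90 to 190 mm over the full width, flat top at height 124 mm. At -x a boss (x -134 to -96, y within 34 mm, top at height 124 mm) with the stud
- wells (a point): centre of the wells at deck level (height 85 mm), axes as the shaker's. Well centres at x = -69, -23, 23, 69 mm in two rows, y = -38 and 38 mm; each 42 mm square, upright walls, floor 55 mm below the deck. Walls in a row are 4 mm thick. A specimen jar on a well floor stands 35 mm above the deck
- wells_in (a point): centre of the wells at floor level (height 30 mm). Three or four wells, different each time, hold a short black-capped jar, 34 mm in diameter and 40 mm tall, its top 15 mm below the deck: a specimen jar lowered onto it stops with its underside 40 mm above the floor
- pivot_bolt (a point): foot of the pivot bolt on the console's top (shaker frame x = 118, y = 0, height 124 mm): upright steel shank 12 mm in diameter and 46 mm long under a black head 26 mm in diameter, 9 mm thick
- stud_foot (a point): foot of the stud, at the shaker frame's x = -112, y = 0, height 124 mm, on the boss's top; the stud is a headless steel pin 10 mm in diameter, 16 mm high, its tip tapered
- bar: retaining bar: aluminium strip 280 x 60 x 6 mm, about 0.2 kg, loose; origin at the centre of its 16 mm square pivot hole, underside; x runs along the bar to the slot, z up. The hole sits on the pivot bolt, whose head keeps it on. It starts home: pointing along the shaker's -x, slot over the stud. Swung aside by 1.5 to 1.8 rad clockwise (from above) it points about to the shaker's +y and rests steadily on the console
- bar_slot (a point): centre of the bar's closed slot (28 mm along the bar, 16 mm across, right through), underside, 230 mm from the pivot hole; lift it 17 mm or more here to pass the stud, and up to about 35 mm. Home, the bar lies on console and boss, 4 mm above the jar caps
- bar_knob (a point): grip point of the bar's knob, an upright black cylinder 24 mm in diameter that rises 44 mm from the bar's top face, 190 mm from the pivot hole; this point is 34 mm above the bar's underside, 16 mm below the knob's top
- start (a joint): travel of the start key in m: 0 up, 0.006 fully down; spring-loaded, about 5 N to push it fully down; 0.004 counts as pressed
- start_top (a point): centre of the top of the start key, a round grey push button 26 mm in diameter on the console at shaker frame x = 140, y = -105 mm; it is pressed straight down
- carrier: jar carrier: grey plastic tray 208 x 60 x 48 mm, 0.6 kg, loose on the bench, with four open square sockets in a row along its x, at x = -75, -25, 25, 75 mm, each 37 mm square, floor 6 mm above the bench; origin under its centre. Specimen jars stand in three or all of them, rising 48 mm above its rim
- jar1: specimen jar: amber glass with a white screw cap, upright cylinder 34 mm in diameter (cap too) and 90 mm tall, about 120 g, its foot edge bevelled; origin at the centre of its underside, z up. They start in the carrier; three or four are present
- jar2: specimen jar: amber glass with a white screw cap, upright cylinder 34 mm in diameter (cap too) and 90 mm tall, about 120 g, its foot edge bevelled; origin at the centre of its underside, z up. They start in the carrier; three or four are present
- jar3: specimen jar: amber glass with a white screw cap, upright cylinder 34 mm in diameter (cap too) and 90 mm tall, about 120 g, its foot edge bevelled; origin at the centre of its underside, z up. They start in the carrier; three or four are present
- jar4: specimen jar: amber glass with a white screw cap, upright cylinder 34 mm in diameter (cap too) and 90 mm tall, about 120 g, its foot edge bevelled; origin at the centre of its underside, z up. They start in the carrier; three or four are present
- reagent: brown reagent bottle, 72 mm in diameter, 170 mm tall, stands on the bench, origin under its centre; leave alone
- slidebox: open grey slide box 120 x 200 x 32 mm, origin under its centre; leave alone
- beaker: white beaker, 80 mm in diameter, 90 mm tall, origin under its centre; leave alone
- dish: white petri dish, 92 mm in diameter, 16 mm tall, origin under its centre; leave alone

How it is judged (in metres and radians):
On the way, in this order (a step that is already met when the one before it is completed fails the run):
1. the bar is off the stud and swung clear of the wells, towards the shaker's +y (y of bar_slot in the frame of shaker above 0.19 m), for 0.2 s.
2. every specimen jar stands upright on the floor of a well of the shaker (z of jar1 in the frame of shaker between 0.024 and 0.036 m and angle between each of jar1, jar2, jar3, jar4's own z axis and vertical below 0.12 rad and x of jar1 in the frame of shaker between -0.095 and 0.095 m and y of jar1 in the frame of shaker between -0.065 and 0.065 m and z of jar2 in the frame of shaker between 0.024 and 0.036 m and x of jar2 in the frame of shaker between -0.095 and 0.095 m and y of jar2 in the frame of shaker between -0.065 and 0.065 m and z of jar3 in the frame of shaker between 0.024 and 0.036 m and x of jar3 in the frame of shaker between -0.095 and 0.095 m and y of jar3 in the frame of shaker between -0.065 and 0.065 m and z of jar4 in the frame of shaker between 0.024 and 0.036 m and x of jar4 in the frame of shaker between -0.095 and 0.095 m and y of jar4 in the frame of shaker between -0.065 and 0.065 m), for 0.2 s.
3. the bar's slot is over the stud and the bar lies flat (horizontal distance between bar_slot and stud_foot below 0.01 m and z of bar_slot in the frame of shaker below 0.128 m and angle between bar's own z axis and vertical below 0.04 rad), for 0.2 s.
4. the start key is pressed (value of joint start above 0.004 m), for 0.05 s.
At the end, for the whole second after the job is handed in: every specimen jar upright (within 7 degrees) in a well with its underside within 6 mm of the well floor; the bar's slot centre within 10 mm of the stud and its underside less than 4 mm above the boss, the bar flat within 2 degrees; all at rest; the start key released (all of step 2 and all of step 3 and linear speed of each of bar, jar1, jar2, jar3, jar4 below 0.02 m/s and value of joint start below 0.002 m); the robot touches nothing.
It fails at once if a bystander (bottle, slide box, beaker, dish) is moved more than 40 mm (distance of any of reagent, slidebox, beaker, dish from where it was at the start of the episode above 0.04 m).
It fails at once if the start key is pressed before the bar is locked over the stud (value of joint start above 0.004 m and not (horizontal distance between bar_slot and stud_foot below 0.012 m and z of bar_slot in the frame of shaker below 0.131 m)).
Of old1, old2, old3, old4, old5, old6, old7, old8 only 3 to 4 are there at a start; the rules pass over those that are not, and their reading is None.
Of jar1, jar2, jar3, jar4 only 3 to 4 are there at a start; the rules pass over those that are not, and their reading is None.
At some moment in a run one of carrier may be knocked a few centimetres aside while the robot is not near it.
It also fails if it takes over 210 s, if anything falls off the work surface, if the arm or the gripper's body presses on something with over 40 N, if the wrist force passes 120 N, or if a joint passes its speed limit or range.

## Robot

A 7-joint arm with a two-finger parallel gripper is mounted at the origin on the work surface. World frame = base frame: x ahead of the robot, y to its left, z up, the work surface at z = 0. Lengths are in m, angles in degrees, forces in N, time in s.
With the tool pointing down it reaches from about 0.425 to 0.875 m from the base axis. Payload 4.7 kg.
Tool frame: the origin (TCP) lies at the very end of the fingers, on their centre line; the grasp point (between the pads) lies 19 mm behind it; z points along the fingers, y is the direction in which the jaws open and shut (so a half turn about z gives the same grasp; the last joint's range is limited). The gripper opens to 87 mm and grips with 3 to 60 N. Pads are 19 mm wide; open, the fingers measure 117 mm over their backs; the gripper's body (75 mm by 190 mm) begins 51 mm behind the grasp point.
Start: joints at [-66.744, 18.392, -4.016, 83.108, 1.295, 78.541, -3.26], TCP at [0.248, 0.601, 0.223] pointing down, gripper open.
Joint ranges: [-163.93, 163.93], [-17.29, 119.83], [-79.2, 71.16], [3.27, 140.29], [-89.18, 269.18], [5.43, 117.66], [-154.24, 154.24]. Speed limits (degrees/s): [147.25, 147.25, 180, 180, 180, 180, 180].

## Interface

Orientations are given as [roll, pitch, yaw] about the fixed x, y, z axes, in that order (R = Rz(yaw) Ry(pitch) Rx(roll)).
In Python, from cell import * gives the robot as it stands.
- The arm moves only by the tool arm_command, never from a script. Its argument "targets" is a list that holds one entry, the list of rows, each a list of 7 numbers: the shift along the tool's x, y, z in m, then the turn, a rotation vector about the tool's x, y, z in degrees, then the gripper's target within -1 to 1 (shut at 1, half-way at 0, fully open at -1). In form: [[[tx, ty, tz, rx, ry, rz, claw], ...]]. A call has 1 to 10 rows; each row is the pose to reach, as a shift and turn from the pose commanded when the call began, along the tool's axes at that moment; what a row does not reach only later rows make up. A row lasts 1/10 s, in which the tool goes at most 50 mm and 8.59 degrees, less where a joint would pass 70% of its speed; a pose out of reach is approached as far as the arm can. A call with a gripper value outside its range is refused whole. The fingers move at their own pace and stop on an object; "newtons" is the grip in N (left out, the last holds). Time passes only in rows, so rows that repeat a pose let the fingers close. It gives the time, the measured TCP pose, the force and the opening at its end, in the units of the state.
- get_obs(): the state, without advancing time (a new reading comes with each control period).
- read_camera(name): name is "side" or "top"; returns a dict with "img" (420x560x3 uint8, red, green, blue), "z_map" (420x560 float32, m along the optical axis (not along the pixel's ray), 0 where there is no reading), "K" (3x3 intrinsics, pixels), "origin" and "attitude" of the camera in the world. Camera axes: x right, y down, z forward; pixel columns grow to the right and rows downward; lengths in m; the calibration is good to about 2 mm. A picture is of the moment at which its call begins.
- sign_off(): hands the job in, once; it reports no verdict.
Trained networks look in the newest picture that a camera, given by its name, has taken for a name from the list of things; names that differ only in an ending like _2 or _b are one class to them, and where a whole thing is asked for, a point or a joint stands for the part that bears it (a point fixed in the world has none). Each returns a list of dicts, best first, with "conf" (0 to 1); they miss things now and then, are a little off and sometimes report something else, mostly with a low value. They report only what shows in the picture. A call takes as long as a camera call.
- search_frame(thing, camera): "position" ([column, row] in pixels, amid what is visible of it).
The state is a dict: "time_s": time; "qpos": joint angles; "joint_velocities": joint speeds; "effort": joint torques, N m; "tool_pos": TCP position; "tool_rot": TCP orientation; "force": force on the tool from outside, world axes, zero at the start; "wrist_torque": the same for the moment, N m; "grip_width": finger opening in m.
Only numpy, scipy, OpenCV 4.12 (cv2) and the standard library are available. Lean on these libraries where they do the work, as an engineer would, in place of code of your own. Each camera call takes 0.05 s, during which the arm holds its last target.

## Working session

There is one attempt and no reset: what is moved stays moved. The work goes in short steps, Python scripts to look and compute and a tool call to move; the robot and the scene stay as the last step left them, time stands still between calls to the robot, and variables do not carry over. Pictures are saved under pics/ and viewed, and the job is handed in when it is done.

Besides the shell and the picture viewer there is one more tool, called after "Emit:" by a JSON object that holds its "method" and its "body". arm_command: Moves the arm, as the interface text tells. Its arguments: {"type":"object","properties":{"targets":{"type":"array","items":{"type":"array","items":{"type":"array","items":{"type":"number"}}}},"newtons":{"type":"number"}},"required":["targets"]}

```bash
mkdir -p pics; ls
python3 - <<'E'
from cell import *
import cv2
o=get_obs(); print(o)
for n in ("side","top"):
    c=read_camera(n); cv2.imwrite(f"pics/{n}0.png",c["img"][:,:,::-1])
    print(n,c["K"],c["origin"],c["attitude"])
E
```

```text
pics
{'time_s': 0.0, 'qpos': array([-66.74347007,  18.43979013,  -4.01450663,  83.17589109,
         1.29467014,  78.54043905,  -3.26182954]), 'joint_velocities': array([-0.14191093, -0.03946381, -0.05173159,  0.04553984, -0.10476181,
        0.00863181, -0.07900107]), 'effort': array([ 3.54800859e-04, -4.91295433e+01, -4.03698161e-01, -3.12528348e+01,
       -6.39633369e-02,  4.39421798e-02,  1.74645506e-04]), 'tool_pos': array([0.24804771, 0.60020307, 0.22144443]), 'tool_rot': array([-1.79889102e+02,  5.78997204e-03,  1.57550379e+02]), 'force': array([-0.09744628,  0.31974341, -0.10720524]), 'wrist_torque': array([ 0.02176476,  0.01039215, -0.07446861]), 'grip_width': 0.08701092775167651}
side [[412.52180297   0.         282.51674993]
 [  0.         412.52180297 213.07586979]
 [  0.           0.           1.        ]] [ 0.07926086 -0.88968793  0.66063527] [-118.89858961    1.07056231  -25.81462791]
top [[379.94527529   0.         280.81246186]
 [  0.         379.94527529 207.3905815 ]
 [  0.           0.           1.        ]] [ 0.34893631 -0.00229937  1.06286591] [-170.43385632    0.60259358  -91.14937965]
```

View pics/side0.png

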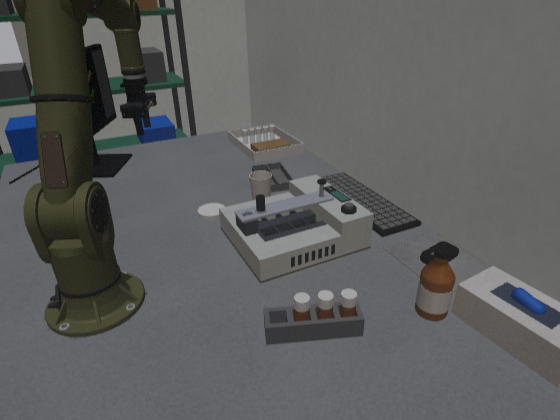

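View pics/top0.png

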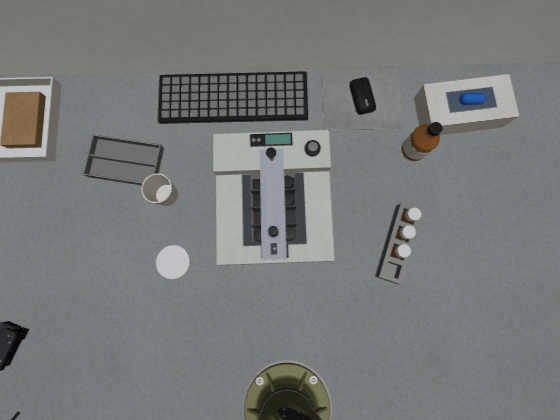

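The side picture shows three white-capped jars at about (302,300), (325,298) and (348,297), with the left-hand socket empty. In the top picture the bar knob is at (273,231), the pivot head at (271,153), the slot at (274,249), the start key at (312,148) and the carrier around (398,243).

```bash
cat > h.py <<'E'
from cell import *
import numpy as np, cv2
from scipy.spatial.transform import Rotation as R
def cam(n):
    c=read_camera(n); c["R"]=R.from_euler('xyz',c["attitude"],degrees=True).as_matrix(); return c
def ray(c,px): 
    return c["R"]@(np.linalg.inv(c["K"])@np.array([px[0],px[1],1.]))
def at_h(c,px,h):
    d=ray(c,px); o=np.array(c["origin"]); return o+d*(h-o[2])/d[2]
def at_d(c,px,r=1):
    u,v=int(round(px[0])),int(round(px[1])); z=c["z_map"][v-r:v+r+1,u-r:u+r+1]; z=np.median(z[z>0]); return np.array(c["origin"])+ray(c,px)*z
def proj(c,p):
    q=c["R"].T@(np.array(p)-c["origin"]); q=c["K"]@q; return q[:2]/q[2]
def cloud(c):
    H,W=c["z_map"].shape; u,v=np.meshgrid(np.arange(W),np.arange(H))
    d=np.stack([u,v,np.ones_like(u)],-1)@np.linalg.inv(c["K"]).T@c["R"].T
    return np.array(c["origin"])+d*c["z_map"][...,None]
def save(c,name,box=None,s=1):
    im=c["img"][:,:,::-1]
    if box: im=im[box[1]:box[3],box[0]:box[2]]
    cv2.imwrite("pics/"+name,cv2.resize(im,None,fx=s,fy=s,interpolation=cv2.INTER_CUBIC))
def toolmove(pt,yaw=None):
    """shift from current commanded (measured) pose to world TCP pt"""
    o=get_obs(); Rt=R.from_euler('xyz',o["tool_rot"],degrees=True)
    print("shift",np.round(Rt.inv().apply(np.array(pt)-o["tool_pos"]),4))
    if yaw is not None:
        rv=(Rt.inv()*R.from_euler('xyz',[180,0,yaw],degrees=True)).as_rotvec(degrees=True); print("turn",np.round(rv,2))
E
python3 - <<'E'
from h import *
np.set_printoptions(precision=4,suppress=True)
for n in ("top","side"):
    c=cam(n)
    for t in ["shaker","bar","bar_knob","bar_slot","pivot_bolt","start_top","carrier","jar1","reagent","beaker","dish","slidebox"]:
        for d in search_frame(t,n)[:4]:
            p=d["position"]; print(n,t,np.round(p,1),round(d["conf"],2),at_d(c,p))
c=cam("top"); save(c,"top1.png",(205,120,345,275),5); save(c,"top2.png",(360,110,450,300),3)
E
```

```text
top shaker [259.9 194.6] 0.58 [0.5399 0.0561 0.1303]
top bar [269.2 201.7] 0.91 [0.521  0.033  0.1319]
top bar_knob [414.5 212.7] 0.7 [ 0.4907 -0.3379  0.0963]
top bar_knob [271.2 204.4] 0.59 [0.5143 0.0282 0.1304]
top bar_slot [273.3 206.3] 0.94 [0.5096 0.023  0.1296]
top pivot_bolt [259.7 192.2] 0.56 [0.5461 0.0565 0.1302]
top start_top [310.8 144.6] 0.46 [ 0.6621 -0.0744  0.1461]
top carrier [391.7 256.9] 0.82 [ 0.3811 -0.2856  0.0472]
top jar1 [410.3 213.9] 0.72 [ 0.4878 -0.3268  0.0967]
top jar1 [399.5 250.1] 0.66 [ 0.3961 -0.2922  0.0979]
top jar1 [273.8 203.3] 0.6 [0.5171 0.0217 0.1297]
top jar1 [406.8 233.6] 0.51 [ 0.4374 -0.314   0.0967]
top reagent [422.2 137.6] 0.81 [ 0.6803 -0.3618  0.1279]
top reagent [314.  145.8] 0.31 [ 0.6587 -0.0823  0.1462]
top beaker [158.6 189.4] 0.86 [0.5876 0.354  0.0028]
top dish [171.3 259.9] 0.94 [0.3862 0.3076 0.0172]
top slidebox [121.5 162.1] 0.97 [0.67   0.463  0.0064]
top slidebox [272.  205.5] 0.22 [0.5115 0.0262 0.1303]
side shaker [300.7 232.1] 0.9 [ 0.5218 -0.0615  0.084 ]
side bar [276.1 204.9] 0.58 [0.495  0.0334 0.1283]
side bar [
[... 244 characters left out ...]
 0.68 [ 0.5196 -0.0763  0.0825]
side start_top [346.1 204.2] 0.52 [ 0.651  -0.0773  0.1436]
side carrier [311.9 326. ] 0.58 [ 0.4008 -0.3384  0.0407]
side carrier [273.5 177. ] 0.33 [0.6656 0.4287 0.0223]
side jar1 [323.3 301.6] 0.93 [ 0.43   -0.3326  0.0902]
side jar1 [348.4 302.7] 0.86 [ 0.4781 -0.353   0.0841]
side jar1 [300.3 308.2] 0.71 [ 0.3835 -0.3195  0.0809]
side reagent [433.1 288.2] 0.92 [ 0.6593 -0.4022  0.0905]
side beaker [257.9 183.6] 0.85 [0.5493 0.2994 0.0728]
side beaker [348.2 203.5] 0.67 [ 0.6545 -0.0817  0.1469]
side beaker [278.9 202.9] 0.61 [0.5063 0.0391 0.1292]
side dish [207.6 212. ] 0.83 [0.3635 0.2895 0.0151]
side slidebox [273.5 173.7] 0.77 [0.698  0.5005 0.0018]
```

View pics/top1.png

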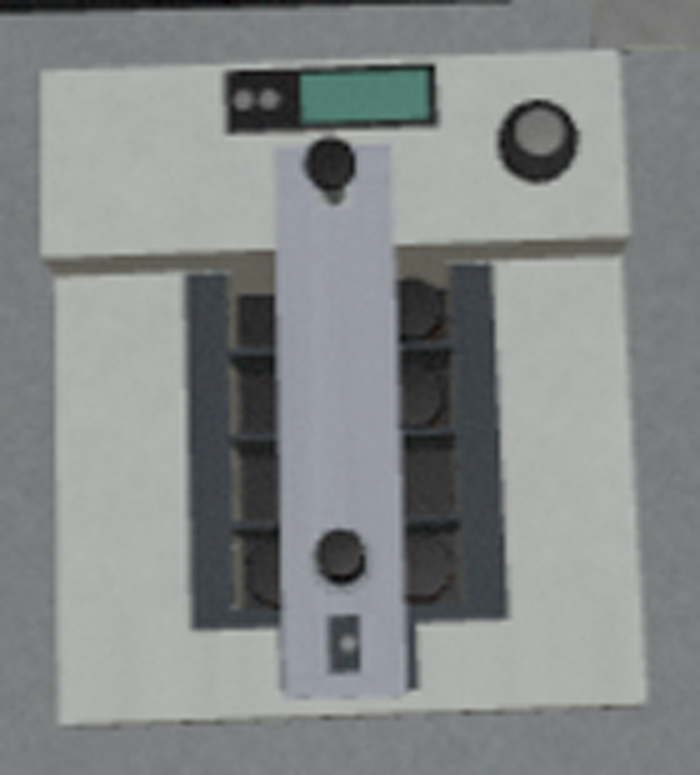

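View pics/top2.png

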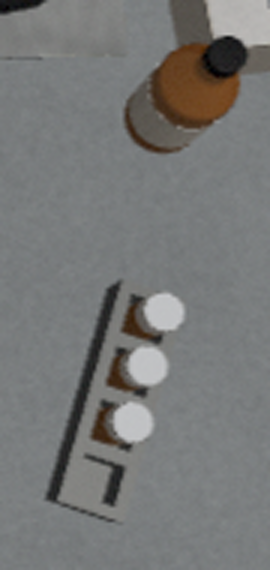

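The zoom shows black circles in four wells: the right column's 1st, 2nd and 4th from the top, and the left column's 4th. The bar is home, with the stud in its slot at about (274,248).

Run:
```python
from h import *
np.set_printoptions(precision=4,suppress=True)
c=cam("top"); P=cloud(c)
def seg(lo,hi,box,c=c,P=P):
    m=np.zeros(P.shape[:2],bool); m[box[1]:box[3],box[0]:box[2]]=1
    m&=(P[...,2]>lo)&(P[...,2]<hi)
    q=P[m]; x,y=q[:,0],q[:,1]; print(len(q),"mean",q.mean(0),"mid",(x.min()+x.max())/2,(y.min()+y.max())/2,"ext",np.ptp(x),np.ptp(y)); return q
print("knob");seg(.165,.185,(255,215,290,245))
print("head");seg(.17,.19,(255,140,290,170))
print("key");seg(.136,.16,(300,135,325,160))
print("bartop");q=seg(.125,.135,(250,140,300,262))
r=cv2.minAreaRect((q[:,:2]*1000).astype(np.float32));print(r)
print("jars")
for b in [(400,205,425,224),(397,224,418,241),(390,242,413,260)]: seg(.09,.105,b)
print("carrier");m=(P[...,2]>.038)&(P[...,2]<.056)&(P[...,1]<-.2)&(P[...,1]>-.42)&(P[...,0]>.28)&(P[...,0]<.56)
q=P[m];print(cv2.minAreaRect((q[:,:2]*1000).astype(np.float32)))
m=(P[...,2]>.078)&(P[...,2]<.092)&(P[...,1]<.22)&(P[...,1]>-.22)&(P[...,0]>.28)&(P[...,0]<.75)
q=P[m];print("deck",len(q),cv2.minAreaRect((q[:,:2]*1000).astype(np.float32)))
m=(P[...,2]>.118)&(P[...,2]<.128)&(P[...,1]<.22)&(P[...,1]>-.22)&(P[...,0]>.5)&(P[...,0]<.8)
q=P[m];print("console",len(q),cv2.minAreaRect((q[:,:2]*1000).astype(np.float32)), np.median(q[:,2]))
# edge pixels approach
for nm,px,h in [("knob",(273,231),.174),("head",(271,152.8),.179),("stud",(274.6,248.4),.140),("key",(312.8,146),.146)]: print(nm,at_h(c,px,h))
# top depth of wells
```

```text
knob
80 mean [0.4443 0.0255 0.1742] mid 0.4446108139582154 0.02471805942674365 ext 0.021519628669829927 0.02131727635062975
head
86 mean [0.6336 0.0263 0.1792] mid 0.6346604643654732 0.026245308492752143 ext 0.024891807817268075 0.02208391674256021
key
147 mean [ 0.657  -0.0771  0.1421] mid 0.658540258824118 -0.07675982174439958 ext 0.037804356721101495 0.0384882433763394
bartop
2885 mean [0.5379 0.0248 0.1298] mid 0.5322215278111059 0.017467558564771293 ext 0.30618146746524827 0.12655896977325756
((531.513916015625, 20.795066833496094), (126.38436889648438, 304.7957763671875), 88.63676452636719)
jars
143 mean [ 0.4881 -0.3353  0.0962] mid 0.48761726193079497 -0.3354745080475263 ext 0.032211082982540495 0.03364838596978764
143 mean [ 0.4421 -0.3176  0.096 ] mid 0.4429868066105883 -0.3185731331742699 ext 0.03413429824201253 0.03419789818642527
156 mean [ 0.3952 -0.3018  0.0957] mid 0.39522743803595 -0.3027623295960209 ext 0.03288147154268639 0.03499199764062216
carrier
((418.68975830078125, -310.1906433105469), (61.7894172668457, 208.27130126953125), 70.26078033447266)
deck 6988 ((490.25115966796875, 24.7410888671875), (236.47320556640625, 300.56842041015625), 0.8399256467819214)
console 3696 ((604.0289306640625, 26.153846740722656), (207.77603149414062, 299.5082092285156), 0.7245721220970154) 0.12467247543201831
knob [0.4431 0.0235 0.174 ]
head [0.6324 0.025  0.179 ]
stud [0.4044 0.0213 0.14  ]
key [ 0.6583 -0.0793  0.146 ]
```

Run:
```python
from h import *
toolmove([.444,.0245,.26],90.8)
```

```text
shift [-0.401  -0.4578 -0.0374]
turn [ 0.    0.   66.75]
```

Emit:
{"method": "arm_command", "body": {"targets": [[[0,0,-0.037,0,0,0,-1],[-0.401,-0.458,-0.037,0,0,66.75,-1],[-0.401,-0.458,-0.037,0,0,66.75,-1],[-0.401,-0.458,-0.037,0,0,66.75,-1],[-0.401,-0.458,-0.037,0,0,66.75,-1],[-0.401,-0.458,-0.037,0,0,66.75,-1],[-0.401,-0.458,-0.037,0,0,66.75,-1],[-0.401,-0.458,-0.037,0,0,66.75,-1],[-0.401,-0.458,-0.037,0,0,66.75,-1],[-0.401,-0.458,-0.037,0,0,66.75,-1]]]}}

```text
time_s: 2.5
tool_pos: [0.3933, 0.1726, 0.2599]
tool_rot: [179.9, -0.1, 90.7]
force: [1.1, 0.6, 0.3]
grip_width: 0.0873
```

Run:
```python
from h import *
toolmove([.444,.0245,.26],90.8)
```

```text
shift [-0.1487  0.049  -0.0002]
turn [ 0.06 -0.06 -0.14]
```

Emit:
{"method": "arm_command", "body": {"targets": [[[-0.149,0.049,0,0,0,0,-1],[-0.149,0.049,0,0,0,0,-1],[-0.149,0.049,0,0,0,0,-1],[-0.149,0.049,0,0,0,0,-1],[-0.149,0.049,0,0,0,0,-1],[-0.149,0.049,0,0,0,0,-1]]]}}

```text
time_s: 3.1
tool_pos: [0.4437, 0.0278, 0.2596]
tool_rot: [-180.0, -0.0, 90.9]
force: [0.7, 0.8, 0.8]
grip_width: 0.0869
```

Run:
```python
from h import *
toolmove([.444,.0245,.139],90.8)
c=cam("side");save(c,"s1.png",(180,100,420,280),3)
```

```text
shift [-0.0034  0.0003  0.1206]
turn [-0.01 -0.04  0.1 ]
```

View pics/s1.png

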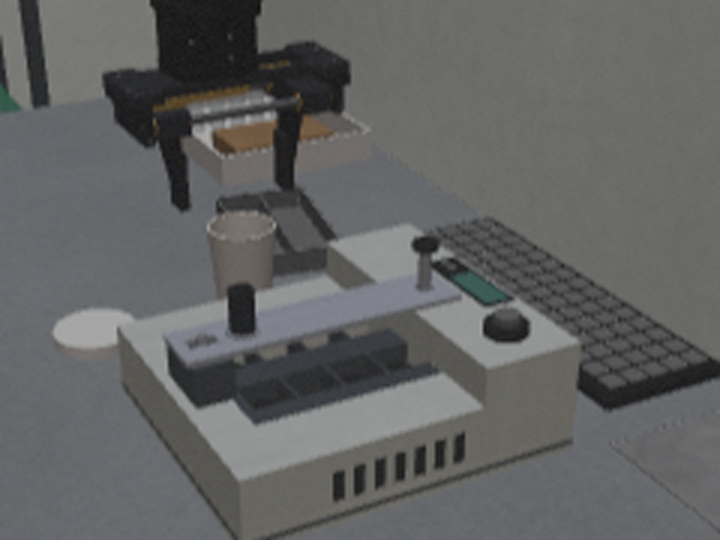

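The gripper is above the knob (around (240,300) in the crop) with the jaws spanning along the bar. I'll descend now.

Emit:
{"method": "arm_command", "body": {"targets": [[[-0.003,0,0.04,0,0,0,-1],[-0.003,0,0.08,0,0,0,-1],[-0.003,0,0.1,0,0,0,-1],[-0.003,0,0.12,0,0,0,-1],[-0.003,0,0.12,0,0,0,-1],[-0.003,0,0.12,0,0,0,-1]]]}}

```text
time_s: 3.75
tool_pos: [0.4439, 0.0246, 0.1399]
tool_rot: [-180.0, 0.0, 90.9]
force: [0.5, -0.4, 0.4]
grip_width: 0.087
```

Emit:
{"method": "arm_command", "body": {"targets": [[[0,0,0,0,0,0,0],[0,0,0,0,0,0,0.6],[0,0,0,0,0,0,1],[0,0,0,0,0,0,1],[0,0,0,0,0,0,1],[0,0,0,0,0,0,1],[0,0,0,0,0,0,1],[0,0,0,0,0,0,1]]], "newtons": 30}}

```text
time_s: 4.55
tool_pos: [0.4441, 0.0233, 0.1395]
tool_rot: [180.0, 0.0, 90.8]
force: [-1.1, 0.3, -1.3]
grip_width: 0.0308
```

Emit:
{"method": "arm_command", "body": {"targets": [[[0,0,0,0,0,0,1],[0,0,0,0,0,0,1],[0,0,0,0,0,0,1],[0,0,0,0,0,0,1]]], "newtons": 30}}

```text
time_s: 4.95
tool_pos: [0.4441, 0.0233, 0.1395]
tool_rot: [180.0, -0.0, 90.8]
force: [0.9, -0.3, -1.3]
grip_width: 0.0237
```

Run:
```python
from h import *
o=get_obs();print(o["tool_pos"],o["force"],o["grip_width"])
c=cam("side");save(c,"s2.png",(180,100,420,280),3)
```

```text
[0.44409282 0.02333366 0.13953556] [ 0.94460369 -0.26714579 -1.27438595] 0.023662947224652123
```

View pics/s2.png

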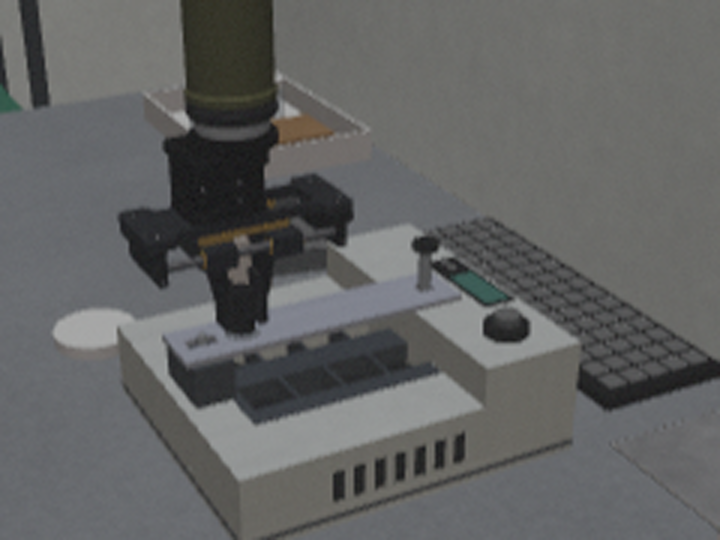

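The jaws hold the knob (width 23.7 mm, against 24 mm for the knob). I'll lift 27 mm.

Emit:
{"method": "arm_command", "body": {"targets": [[[0,0,-0.007,0,0,0,1],[0,0,-0.014,0,0,0,1],[0,0,-0.021,0,0,0,1],[0,0,-0.027,0,0,0,1],[0,0,-0.027,0,0,0,1],[0,0,-0.027,0,0,0,1]]], "newtons": 40}}

```text
time_s: 5.6
tool_pos: [0.4441, 0.0234, 0.1667]
tool_rot: [180.0, -0.0, 90.8]
force: [0.1, -0.3, -1.7]
grip_width: 0.0231
```

Run:
```python
from h import *
o=get_obs();print(o["tool_pos"],o["force"],o["grip_width"])
c=cam("side");save(c,"s3.png",(180,100,420,280),3)
# swing plan: knob about pivot
p=np.array([.633,.0262]); k=o["tool_pos"][:2]; Rt=R.from_euler('xyz',o["tool_rot"],degrees=True)
r=np.linalg.norm(k-p); a0=np.arctan2(*(k-p)[::-1]); print(r,np.degrees(a0))
for i in range(1,25):
    a=a0-np.radians(4*i); t=np.r_[p+r*np.array([np.cos(a),np.sin(a)]),o["tool_pos"][2]]
    print(4*i,np.round(Rt.inv().apply(t-o["tool_pos"]),3))
```

```text
[0.44408038 0.02340446 0.16671396] [ 0.14766171 -0.33537139 -1.71861833] 0.023055683157328633
0.18894030386680874 -179.15222606227135
4 [0.013 0.    0.   ]
8 [0.026 0.002 0.   ]
12 [0.039 0.004 0.   ]
16 [0.052 0.007 0.   ]
20 [0.065 0.011 0.   ]
24 [0.077 0.016 0.   ]
28 [0.089 0.022 0.   ]
32 [0.1   0.029 0.   ]
36 [0.111 0.036 0.   ]
40 [0.121 0.044 0.   ]
44 [0.131 0.053 0.   ]
48 [0.14  0.062 0.   ]
52 [0.149 0.073 0.   ]
56 [0.157 0.083 0.   ]
60 [0.164 0.094 0.   ]
64 [0.17  0.106 0.   ]
68 [0.175 0.118 0.   ]
72 [0.18 0.13 0.  ]
76 [0.183 0.143 0.   ]
80 [0.186 0.156 0.   ]
84 [0.188 0.169 0.   ]
88 [0.189 0.182 0.   ]
92 [0.189 0.195 0.   ]
96 [0.188 0.209 0.   ]
```

View pics/s3.png

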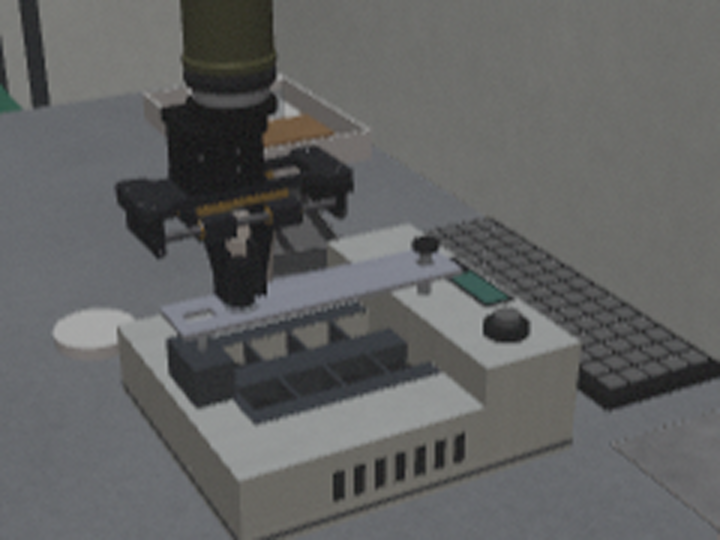

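The bar is level and clear of the stud. I'll swing it now.

Emit:
{"method": "arm_command", "body": {"targets": [[[0.013,0,0,0,0,4,1],[0.026,0.002,0,0,0,8,1],[0.039,0.004,0,0,0,12,1],[0.052,0.007,0,0,0,16,1],[0.065,0.011,0,0,0,20,1],[0.077,0.016,0,0,0,24,1],[0.089,0.022,0,0,0,28,1],[0.1,0.029,0,0,0,32,1],[0.111,0.036,0,0,0,36,1],[0.121,0.044,0,0,0,40,1]]]}}

```text
time_s: 6.65
tool_pos: [0.4862, 0.1456, 0.166]
tool_rot: [-180.0, 0.0, 50.7]
force: [0.4, -0.8, -1.1]
grip_width: 0.0234
```

Run:
```python
from h import *
o=get_obs();print(o["tool_pos"],o["tool_rot"],o["force"],o["wrist_torque"],o["grip_width"])
p=np.array([.633,.0262]); k=o["tool_pos"][:2]; Rt=R.from_euler('xyz',o["tool_rot"],degrees=True)
r=np.linalg.norm(k-p); a0=np.arctan2(*(k-p)[::-1]); print(r,np.degrees(a0))
for i in range(1,15):
    a=a0-np.radians(4*i); t=np.r_[p+.189*np.array([np.cos(a),np.sin(a)]),o["tool_pos"][2]]
    print(4*i,np.round(Rt.inv().apply(t-o["tool_pos"]),3))
c=cam("top");save(c,"t3.png",(160,80,360,280),3)
```

```text
[0.48622272 0.14555113 0.16601346] [-1.79969985e+02  4.31046077e-02  5.06601759e+01] [ 0.43953986 -0.83155262 -1.09273481] [ 0.00745767  0.14988488 -0.02697667] 0.0234108456875563
0.18917786481099869 140.88390673352993
4 [ 0.013  0.001 -0.   ]
8 [ 0.026  0.002 -0.   ]
12 [ 0.039  0.004 -0.   ]
16 [ 0.052  0.007 -0.   ]
20 [ 0.065  0.011 -0.   ]
24 [ 0.077  0.016 -0.   ]
28 [ 0.089  0.022 -0.   ]
32 [ 0.1    0.029 -0.   ]
36 [ 0.111  0.036 -0.   ]
40 [ 0.122  0.044 -0.   ]
44 [ 0.131  0.053 -0.   ]
48 [ 0.141  0.062 -0.   ]
52 [ 0.149  0.072 -0.   ]
56 [ 0.157  0.083 -0.   ]
```

View pics/t3.png

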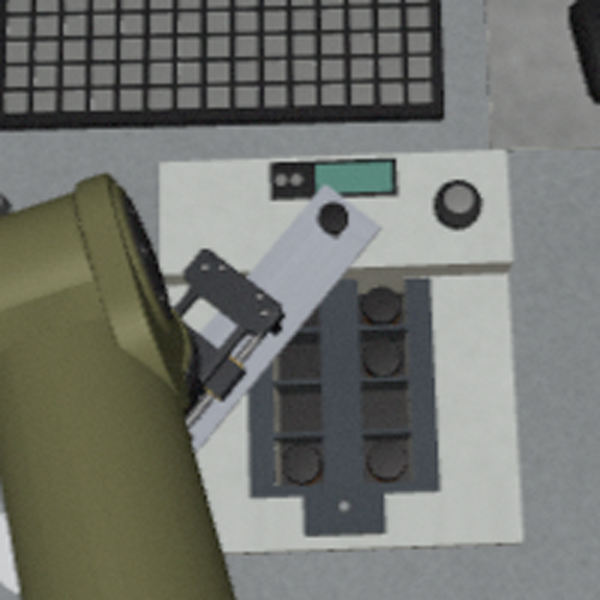

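The bar is swinging well. Wells with black caps are the right column's 1st, 2nd and 4th and the left column's 4th, so the stud is exposed at crop (344,506). I'll continue the swing.

Emit:
{"method": "arm_command", "body": {"targets": [[[0.013,0.001,0,0,0,4,1],[0.026,0.002,0,0,0,8,1],[0.039,0.004,0,0,0,12,1],[0.052,0.007,0,0,0,16,1],[0.065,0.011,0,0,0,20,1],[0.077,0.016,0,0,0,24,1],[0.089,0.022,0,0,0,28,1],[0.1,0.029,0,0,0,32,1],[0.111,0.036,0,0,0,36,1],[0.122,0.044,0,0,0,40,1]]]}}

```text
time_s: 7.7
tool_pos: [0.5976, 0.2118, 0.166]
tool_rot: [180.0, 0.1, 10.7]
force: [0.2, -0.1, -1.5]
grip_width: 0.0233
```

Emit:
{"method": "arm_command", "body": {"targets": [[[0.013,0.001,0,0,0,4,1],[0.026,0.002,0,0,0,8,1],[0.039,0.004,0,0,0,12,1],[0.052,0.007,0,0,0,16,1],[0.052,0.007,0,0,0,16,1],[0.052,0.007,0.008,0,0,16,1],[0.052,0.007,0.016,0,0,16,1],[0.052,0.007,0.024,0,0,16,1],[0.052,0.007,0.027,0,0,16,1],[0.052,0.007,0.027,0,0,16,1]]]}}

```text
time_s: 8.7
tool_pos: [0.6495, 0.2147, 0.1397]
tool_rot: [-180.0, 0.0, -5.2]
force: [0.5, -0.4, -0.9]
grip_width: 0.0229
```

Run:
```python
from h import *
o=get_obs();print(o["qpos"],o["tool_pos"],o["tool_rot"],o["force"],o["wrist_torque"],o["grip_width"])
c=cam("side");save(c,"s4.png",(180,100,420,280),3)
```

```text
[ -42.05319626   27.06570585   29.38276084   84.66793893  -13.60144727
   71.83447906 -106.25914347] [0.64953886 0.21465778 0.13965601] [-1.79994109e+02  1.74414996e-02 -5.15260023e+00] [ 0.47205703 -0.38715548 -0.87591834] [-0.05485042  0.22511767  0.07370206] 0.022910596040475566
```

View pics/s4.png

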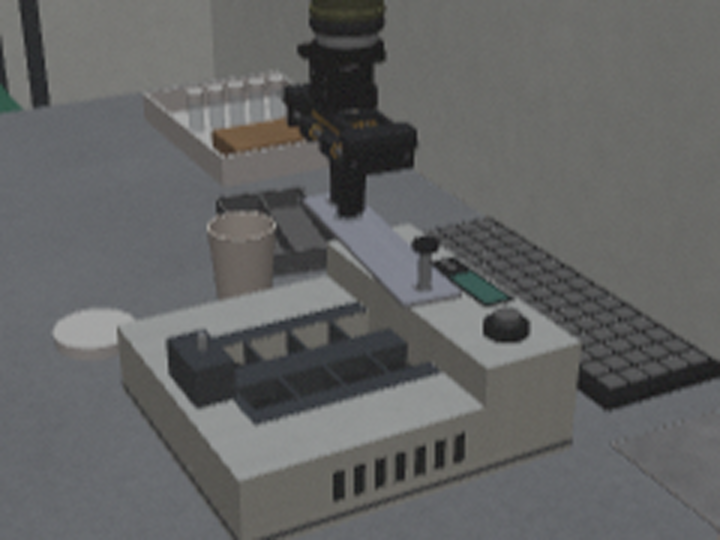

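The bar lies on the console pointing to +y. I'll release it and rise.

Emit:
{"method": "arm_command", "body": {"targets": [[[0,0,0,0,0,0,0.3],[0,0,0,0,0,0,-0.2],[0,0,0,0,0,0,-1],[0,0,0,0,0,0,-1],[0,0,0,0,0,0,-1],[0,0,0,0,0,0,-1],[0,0,-0.05,0,0,0,-1],[0,0,-0.1,0,0,0,-1],[0,0,-0.12,0,0,0,-1],[0,0,-0.12,0,0,0,-1]]]}}

```text
time_s: 9.75
tool_pos: [0.6521, 0.2147, 0.2646]
tool_rot: [-179.8, -0.4, -5.2]
force: [0.4, 0.2, -0.3]
grip_width: 0.0855
```

Run:
```python
from h import *
o=get_obs();print(o["tool_pos"],o["tool_rot"],o["force"],o["grip_width"])
c=cam("side");save(c,"s5.png",(180,100,420,280),3)
toolmove([.45,-.318,.26],70)
```

```text
[0.65208239 0.21474718 0.26460816] [-179.78884159   -0.41896769   -5.20820452] [ 0.39032732  0.19803226 -0.33073552] 0.08548748419582092
shift [-1.517e-01  5.486e-01  1.000e-04]
turn [ 4.000e-02 -2.300e-01 -7.521e+01]
```

View pics/s5.png

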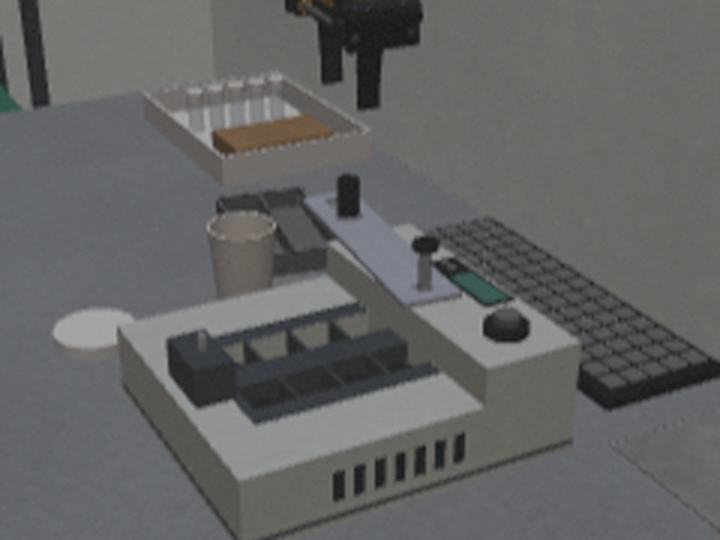

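The bar rests steadily, with the knob at crop (348,195). Next I'll move over the carrier and check the wells with depth.

Run:
```python
from h import *
toolmove([.43,-.2,.28],-19.8)
```

```text
shift [-0.1823  0.4329 -0.0198]
turn [-0.13 -0.18 14.59]
```

Emit:
{"method": "arm_command", "body": {"targets": [[[-0.182,0.433,-0.02,0,0,14.6,-1],[-0.182,0.433,-0.02,0,0,14.6,-1],[-0.182,0.433,-0.02,0,0,14.6,-1],[-0.182,0.433,-0.02,0,0,14.6,-1],[-0.182,0.433,-0.02,0,0,14.6,-1],[-0.182,0.433,-0.02,0,0,14.6,-1],[-0.182,0.433,-0.02,0,0,14.6,-1],[-0.182,0.433,-0.02,0,0,14.6,-1],[-0.182,0.433,-0.02,0,0,14.6,-1],[-0.182,0.433,-0.02,0,0,14.6,-1]]]}}

```text
time_s: 10.8
tool_pos: [0.4259, -0.2047, 0.2783]
tool_rot: [180.0, 0.1, -20.2]
force: [-0.8, 0.2, -0.1]
grip_width: 0.087
```

```bash
cat > look.py <<'E'
from h import *
np.set_printoptions(precision=4,suppress=True)
def seg(P,lo,hi,xy,r):
    m=(P[...,2]>lo)&(P[...,2]<hi)&(np.hypot(P[...,0]-xy[0],P[...,1]-xy[1])<r)
    q=P[m]; return len(q), q.mean(0) if len(q) else None
def jars(c,P):
    m=((P[...,2]>.085)&(P[...,2]<.105)&(P[...,1]<-.2)&(P[...,1]>-.45)&(P[...,0]>.3)&(P[...,0]<.6)).astype(np.uint8)
    n,l,s,ce=cv2.connectedComponentsWithStats(m)
    for i in range(1,n):
        if s[i,4]>40:
            q=P[l==i]; print("jar",s[i,4],q.mean(0),"mid",(q.min(0)+q.max(0))/2)
E
python3 - <<'E'
from look import *
o=get_obs();print(o["tool_pos"],o["tool_rot"])
c=cam("top");P=cloud(c);save(c,"t5.png",(160,100,460,300),2.5)
jars(c,P)
S=np.array([.5155,.0245]);a=np.radians(.8)
for y in (38,-38):
    for x in (-69,-23,23,69):
        w=S+np.array([x*np.cos(a)-y*np.sin(a),x*np.sin(a)+y*np.cos(a)])/1e3
        d=np.hypot(P[...,0]-w[0],P[...,1]-w[1]); q=P[(d<.012)]
        print(x,y,w,"n",len(q),"median z",np.median(q[:,2]) if len(q) else None)
E
```

```text
[ 0.4259 -0.2047  0.2783] [179.9936   0.1126 -20.1638]
jar 105 [ 0.3904 -0.2998  0.0953] mid [ 0.3915 -0.3019  0.093 ]
-69 38 [0.446  0.0615] n 66 median z 0.07076543462185908
-23 38 [0.492  0.0622] n 60 median z 0.03151184423540421
23 38 [0.538  0.0628] n 57 median z 0.03078564536714623
69 38 [0.584  0.0635] n 48 median z 0.03126945099022249
-69 -38 [ 0.447  -0.0145] n 66 median z 0.07071222226190621
-23 -38 [ 0.493  -0.0138] n 63 median z 0.030713593847995435
23 -38 [ 0.539  -0.0132] n 63 median z 0.0699853156082515
69 -38 [ 0.585  -0.0125] n 63 median z 0.07039969226487086
```

View pics/t5.png

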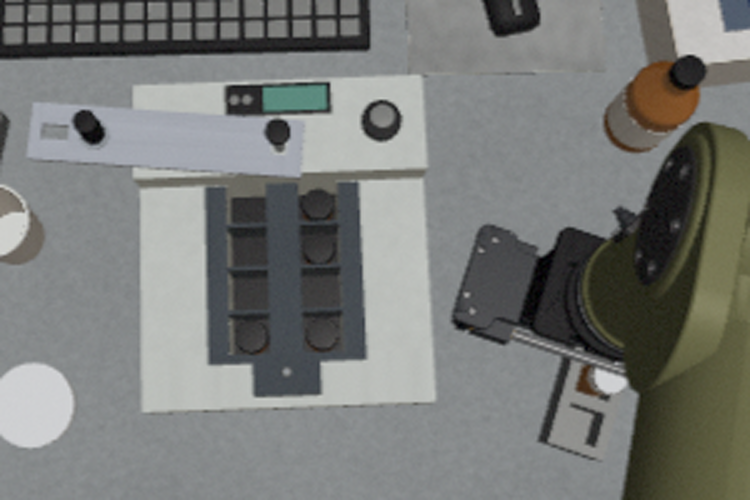

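The well depths read 0.070 m (taken) or 0.031 m (empty). So (23,38), (-23,38), (69,38) and (-23,-38) are free. I'll check the shaker pose with an overlay.

Run:
```python
from look import *
c=cam("top");P=cloud(c)
S=np.array([.5155,.0238]);a=np.radians(.8)
W=lambda x,y,z:np.r_[S+np.array([x*np.cos(a)-y*np.sin(a),x*np.sin(a)+y*np.cos(a)])/1e3,z]
b=(225,155,325,270);s=6
im=cv2.resize(c["img"][b[1]:b[3],b[0]:b[2],::-1],None,fx=s,fy=s,interpolation=cv2.INTER_CUBIC)
T=lambda p:tuple(int(round(v)) for v in (proj(c,p)-[b[0],b[1]]+.5)*s-.5)
for y in (38,-38):
    for x in (-69,-23,23,69):
        pts=np.array([T(W(x+dx,y+dy,.085)) for dx,dy in ((-21,-21),(21,-21),(21,21),(-21,21))],np.int32)
        cv2.polylines(im,[pts],True,(0,255,0),1)
cv2.circle(im,T(W(-112,0,.14)),6,(0,0,255),1)
pts=np.array([T(W(x,y,.124)) for x,y in ((-134,-34),(-96,-34),(-96,34),(-134,34))],np.int32);cv2.polylines(im,[pts],True,(255,0,255),1)
cv2.imwrite("pics/ov.png",im)
for x,y in ((0,0),(0,70),(0,-70)):
    w=W(x,y,0); d=np.hypot(P[...,0]-w[0],P[...,1]-w[1]); print(x,y,np.median(P[d<.005][:,2]))
```

```text
0 0 0.0863246091227517
0 70 0.08449057421794748
0 -70 0.08645441892026884
```

View pics/ov.png

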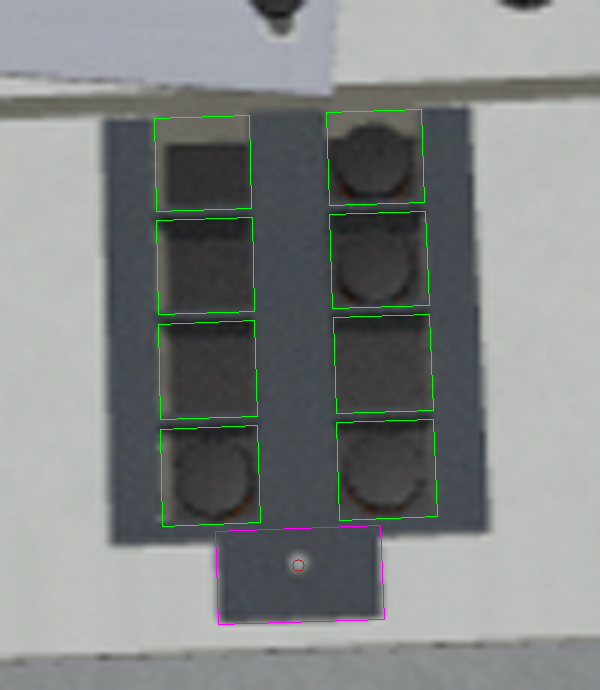

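The overlay fits the wells, boss and stud. Now jar A at (0.488, -0.3355).

Run:
```python
from h import *
toolmove([.488,-.3355,.16],-19.8)
```

```text
shift [0.1031 0.103  0.1182]
turn [-0.03  0.09 -0.37]
```

Emit:
{"method": "arm_command", "body": {"targets": [[[0.1,0.1,0.03,0,0,0,-1],[0.1,0.1,0.06,0,0,0,-1],[0.1,0.1,0.1,0,0,0,-1],[0.1,0.1,0.118,0,0,0,-1],[0.1,0.1,0.118,0,0,0,-1],[0.1,0.1,0.118,0,0,0,-1],[0.1,0.1,0.118,0,0,0,-1]]]}}

```text
time_s: 11.6
tool_pos: [0.4908, -0.3273, 0.163]
tool_rot: [-179.9, -0.1, -19.7]
force: [-0.9, 0.7, 0.0]
grip_width: 0.0872
```

Run:
```python
from look import *
toolmove([.488,-.3355,.066],-19.8)
c=cam("side");save(c,"s6.png",(230,180,430,350),3.5)
P=cloud(c);jars(c,P)
```

```text
shift [-0.0001  0.0088  0.097 ]
turn [-0.06 -0.12  0.09]
jar 191 [ 0.4843 -0.3428  0.0931] mid [ 0.4863 -0.3396  0.0913]
jar 195 [ 0.4387 -0.3254  0.0929] mid [ 0.4408 -0.3232  0.0915]
jar 196 [ 0.3914 -0.3095  0.0932] mid [ 0.393  -0.3056  0.0913]
```

View pics/s6.png

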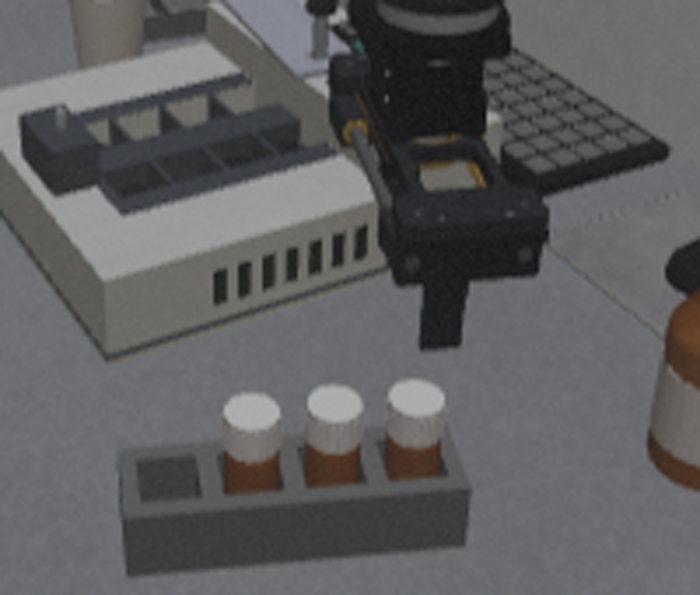

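The carrier is unmoved and the gripper is lined up over the right-hand jar (crop (415,400)). I'll descend.

Emit:
{"method": "arm_command", "body": {"targets": [[[0,0.009,0.02,0,0,0,-1],[0,0.009,0.05,0,0,0,-1],[0,0.009,0.08,0,0,0,-1],[0,0.009,0.097,0,0,0,-1],[0,0.009,0.097,0,0,0,-1],[0,0.009,0.097,0,0,0,-1],[0,0.009,0.097,0,0,0,-1]]]}}

```text
time_s: 12.35
tool_pos: [0.4879, -0.3372, 0.0666]
tool_rot: [-180.0, -0.2, -19.8]
force: [0.7, -0.0, -0.3]
grip_width: 0.087
```

Emit:
{"method": "arm_command", "body": {"targets": [[[0,0,0,0,0,0,0],[0,0,0,0,0,0,0.4],[0,0,0,0,0,0,1],[0,0,0,0,0,0,1],[0,0,0,0,0,0,1],[0,0,0,0,0,0,1],[0,0,0,0,0,0,1],[0,0,0,0,0,0,1],[0,0,0,0,0,0,1],[0,0,0,0,0,0,1]]], "newtons": 15}}

```text
time_s: 13.35
tool_pos: [0.4866, -0.3366, 0.0645]
tool_rot: [180.0, -0.0, -19.8]
force: [-0.6, 0.3, -0.7]
grip_width: 0.0332
```

Emit:
{"method": "arm_command", "body": {"targets": [[[0,0,-0.02,0,0,0,1],[0,0,-0.05,0,0,0,1],[0,0,-0.09,0,0,0,1],[0,0,-0.13,0,0,0,1],[0,0,-0.15,0,0,0,1],[0,0,-0.15,0,0,0,1],[0,0,-0.15,0,0,0,1]]], "newtons": 20}}

```text
time_s: 14.05
tool_pos: [0.4864, -0.3361, 0.2137]
tool_rot: [-180.0, 0.0, -19.8]
force: [0.0, 0.1, -3.0]
grip_width: 0.0333
```

Run:
```python
from h import *
o=get_obs();print(o["tool_pos"],o["grip_width"],o["force"])
toolmove([.538,.0621,.215],0.8)
```

```text
[ 0.48640222 -0.33612016  0.21373741] 0.033299985662161045 [ 0.03003032  0.12106846 -2.98956598]
shift [-0.0862 -0.3922 -0.0009]
turn [ -0.05   0.03 -20.58]
```

Emit:
{"method": "arm_command", "body": {"targets": [[[-0.009,-0.039,-0.001,0,0,-2.1,1],[-0.018,-0.08,-0.001,0,0,-4.2,1],[-0.027,-0.125,-0.001,0,0,-6.6,1],[-0.037,-0.17,-0.001,0,0,-9,1],[-0.047,-0.215,-0.001,0,0,-11.3,1],[-0.057,-0.26,-0.001,0,0,-13.6,1],[-0.067,-0.305,-0.001,0,0,-16,1],[-0.077,-0.35,-0.001,0,0,-18.4,1],[-0.086,-0.392,-0.001,0,0,-20.6,1],[-0.086,-0.392,-0.001,0,0,-20.6,1]]]}}

```text
time_s: 15.05
tool_pos: [0.537, 0.0702, 0.2127]
tool_rot: [-179.9, 0.2, 1.5]
force: [-0.2, 0.1, -2.1]
grip_width: 0.0335
```

Emit:
{"method": "arm_command", "body": {"targets": [[[0,0,0,0,0,0,1],[0,0,0,0,0,0,1],[0,0,0,0,0,0,1]]]}}

```text
time_s: 15.35
tool_pos: [0.5381, 0.0595, 0.215]
tool_rot: [180.0, 0.1, 0.6]
force: [0.4, -0.2, -1.0]
grip_width: 0.0333
```

Run:
```python
from h import *
o=get_obs();print(o["tool_pos"],o["grip_width"],o["force"])
toolmove([.538,.0621,.0885],0.8)
c=cam("side");save(c,"s7.png",(180,100,420,280),3)
```

```text
[0.53811397 0.05953339 0.21495584] 0.033259269453250584 [ 0.44113238 -0.21588842 -0.97128019]
shift [ 0.     -0.0026  0.1265]
turn [ 0.03  0.05 -0.17]
```

View pics/s7.png

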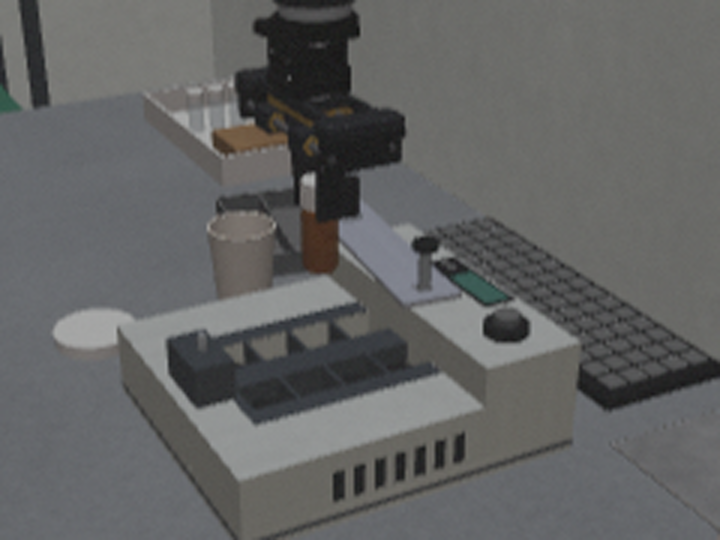

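The jar hangs upright. I'll descend in part, then re-measure.

Emit:
{"method": "arm_command", "body": {"targets": [[[0,-0.0015,0.02,0,0,0,1],[0,-0.0015,0.035,0,0,0,1],[0,-0.0015,0.05,0,0,0,1],[0,-0.0015,0.055,0,0,0,1],[0,-0.0015,0.055,0,0,0,1],[0,-0.0015,0.055,0,0,0,1]]]}}

```text
time_s: 16.0
tool_pos: [0.5388, 0.0627, 0.1609]
tool_rot: [-180.0, -0.0, 0.8]
force: [-0.0, -0.4, -0.8]
grip_width: 0.0335
```

Run:
```python
from look import *
o=get_obs();print(o["tool_pos"],o["tool_rot"],o["grip_width"],o["force"])
toolmove([.538,.0621,.0885],0.8)
c=cam("top");save(c,"t7.png",(205,120,345,275),5)
```

```text
[0.5388 0.0627 0.1609] [-180.       -0.0381    0.7876] 0.033486422326268236 [-0.0246 -0.3663 -0.7793]
shift [-0.0009  0.0006  0.0724]
turn [-0.   -0.04 -0.01]
```

View pics/t7.png

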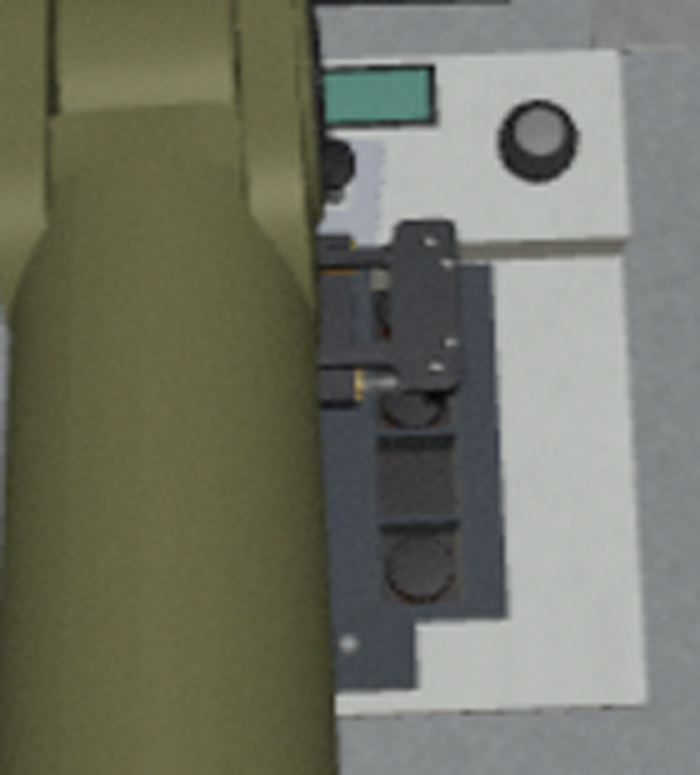

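Emit:
{"method": "arm_command", "body": {"targets": [[[-0.001,0.0005,0.012,0,0,0,1],[-0.001,0.0005,0.024,0,0,0,1],[-0.001,0.0005,0.036,0,0,0,1],[-0.001,0.0005,0.048,0,0,0,1],[-0.001,0.0005,0.055,0,0,0,1],[-0.001,0.0005,0.055,0,0,0,1]]]}}

```text
time_s: 16.65
tool_pos: [0.5364, 0.0621, 0.104]
tool_rot: [179.9, 0.1, 0.8]
force: [0.2, -0.5, -1.0]
grip_width: 0.0336
```

Emit:
{"method": "arm_command", "body": {"targets": [[[0.001,0,0.005,0,0,0,1],[0.001,0,0.01,0,0,0,1],[0.001,0,0.013,0,0,0,1],[0.001,0,0.015,0,0,0,1],[0.001,0,0.015,0,0,0,1],[0.001,0,0.015,0,0,0,1]]]}}

```text
time_s: 17.25
tool_pos: [0.5386, 0.0624, 0.0907]
tool_rot: [-180.0, -0.0, 0.8]
force: [-0.7, -0.8, -1.5]
grip_width: 0.0331
```

Emit:
{"method": "arm_command", "body": {"targets": [[[0,0,0.001,0,0,0,1],[0,0,0.002,0,0,0,1],[0,0,0.0025,0,0,0,1],[0,0,0.0025,0,0,0,1]]]}}

```text
time_s: 17.65
tool_pos: [0.5388, 0.0624, 0.0884]
tool_rot: [-180.0, -0.0, 0.8]
force: [-0.8, -0.2, 2.3]
grip_width: 0.0333
```

Contact at floor height (+2.3 N). I'll release partially and rise.

Emit:
{"method": "arm_command", "body": {"targets": [[[0,0,0,0,0,0,0],[0,0,0,0,0,0,-0.25],[0,0,0,0,0,0,-0.25],[0,0,0,0,0,0,-0.25],[0,0,-0.02,0,0,0,-0.25],[0,0,-0.05,0,0,0,-0.25],[0,0,-0.09,0,0,0,-0.25],[0,0,-0.13,0,0,0,-0.25],[0,0,-0.16,0,0,0,-1],[0,0,-0.16,0,0,0,-1]]]}}

```text
time_s: 18.65
tool_pos: [0.5412, 0.0625, 0.2527]
tool_rot: [-179.8, -0.5, 0.8]
force: [0.9, 0.0, -0.2]
grip_width: 0.0635
```

Run:
```python
from look import *
o=get_obs();print(o["tool_pos"],o["tool_rot"],o["grip_width"])
c=cam("top");P=cloud(c);jars(c,P);save(c,"t8.png",(160,100,460,300),2.5)
c=cam("side");save(c,"s8.png",(180,100,420,340),2.5)
toolmove([.442,-.318,.22],-19.8)
```

```text
[0.5412 0.0625 0.2527] [-179.8283   -0.45      0.7969] 0.06347954691231443
jar 152 [ 0.4421 -0.3171  0.0957] mid [ 0.4431 -0.3176  0.0931]
jar 161 [ 0.3951 -0.3015  0.0954] mid [ 0.3953 -0.3024  0.0936]
shift [-0.1021  0.3791  0.028 ]
turn [-0.06 -0.05 20.61]
```

View pics/s8.png

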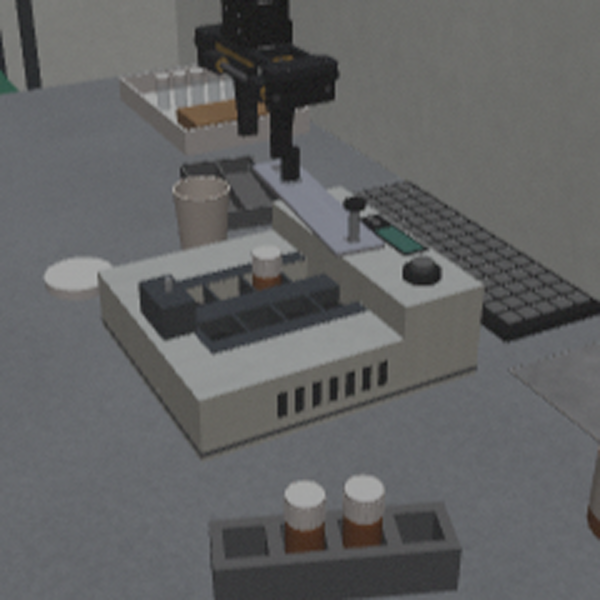

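Jar A stands in well (23,38) at crop (266,265), and the carrier is unmoved. Next is jar B.

Emit:
{"method": "arm_command", "body": {"targets": [[[-0.01,0.038,0,0,0,2,-1],[-0.02,0.08,0,0,0,4.5,-1],[-0.032,0.125,0,0,0,7,-1],[-0.045,0.17,0,0,0,9.5,-1],[-0.058,0.215,0,0,0,12,-1],[-0.07,0.26,0,0,0,14.5,-1],[-0.082,0.305,0,0,0,17,-1],[-0.094,0.35,0.01,0,0,19,-1],[-0.102,0.379,0.028,0,0,20.6,-1],[-0.102,0.379,0.028,0,0,20.6,-1]]]}}

```text
time_s: 19.75
tool_pos: [0.4366, -0.3222, 0.2167]
tool_rot: [179.8, 0.4, -20.4]
force: [-0.0, 0.5, -0.3]
grip_width: 0.0875
```

Emit:
{"method": "arm_command", "body": {"targets": [[[0,0,0.02,0,0,0,-1],[0,0,0.04,0,0,0,-1],[0,0,0.06,0,0,0,-1],[0,0,0.06,0,0,0,-1],[0,0,0.06,0,0,0,-1]]]}}

```text
time_s: 20.25
tool_pos: [0.4416, -0.3172, 0.1597]
tool_rot: [180.0, 0.1, -19.8]
force: [0.0, -1.1, 0.7]
grip_width: 0.0868
```

Run:
```python
from look import *
c=cam("side");P=cloud(c);jars(c,P);save(c,"s9.png",(180,100,420,340),2.5)
toolmove([.442,-.318,.066],-19.8)
```

```text
jar 192 [ 0.4387 -0.3254  0.0931] mid [ 0.4405 -0.3225  0.0911]
jar 191 [ 0.3916 -0.3095  0.0933] mid [ 0.3932 -0.3068  0.0915]
shift [-0.      0.0003  0.0944]
turn [ 0.   -0.    0.04]
```

View pics/s9.png

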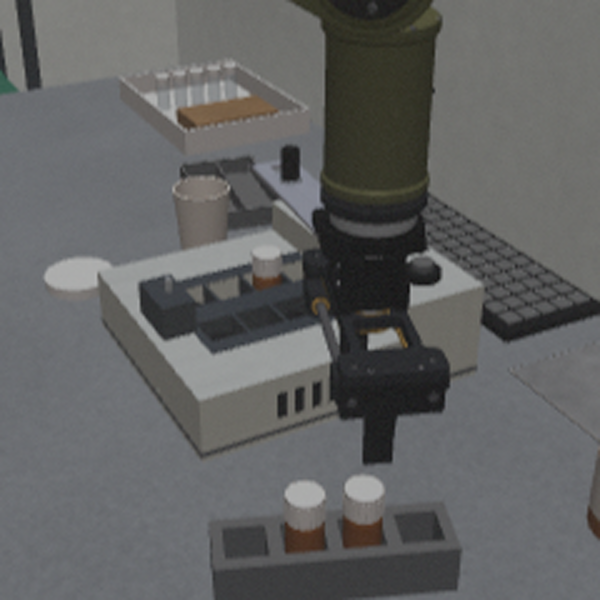

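The gripper is over jar B (crop (363,495)). I'll descend and grip.

Emit:
{"method": "arm_command", "body": {"targets": [[[0,0,0.02,0,0,0,-1],[0,0,0.05,0,0,0,-1],[0,0,0.08,0,0,0,-1],[0,0,0.095,0,0,0,-1],[0,0,0.095,0,0,0,-1],[0,0,0.095,0,0,0,-1],[0,0,0.095,0,0,0,-1]]]}}

```text
time_s: 21.0
tool_pos: [0.443, -0.3188, 0.0667]
tool_rot: [180.0, -0.2, -19.8]
force: [-0.3, -0.7, 0.3]
grip_width: 0.0869
```

Emit:
{"method": "arm_command", "body": {"targets": [[[0,0,0,0,0,0,0],[0,0,0,0,0,0,0.4],[0,0,0,0,0,0,1],[0,0,0,0,0,0,1],[0,0,0,0,0,0,1],[0,0,0,0,0,0,1],[0,0,0,0,0,0,1],[0,0,0,0,0,0,1],[0,0,0,0,0,0,1],[0,0,0,0,0,0,1]]], "newtons": 15}}

```text
time_s: 22.0
tool_pos: [0.4416, -0.3184, 0.0651]
tool_rot: [180.0, -0.0, -19.8]
force: [0.0, -1.8, -0.4]
grip_width: 0.0337
```

Emit:
{"method": "arm_command", "body": {"targets": [[[0,0,-0.02,0,0,0,1],[0,0,-0.05,0,0,0,1],[0,0,-0.09,0,0,0,1],[0,0,-0.13,0,0,0,1],[0,0,-0.15,0,0,0,1],[0,0,-0.15,0,0,0,1],[0,0,-0.15,0,0,0,1]]], "newtons": 20}}

```text
time_s: 22.7
tool_pos: [0.4417, -0.3173, 0.2143]
tool_rot: [-179.9, 0.0, -19.8]
force: [0.3, -0.8, -1.8]
grip_width: 0.0338
```

Run:
```python
from h import *
o=get_obs();print(o["tool_pos"],o["grip_width"],o["force"])
toolmove([.492,.0615,.215],0.8)
```

```text
[ 0.4416851  -0.3173112   0.21432432] 0.03376420475521306 [ 0.25283203 -0.75729233 -1.80801125]
shift [-8.070e-02 -3.735e-01 -2.000e-04]
turn [-7.000e-02  2.000e-02 -2.056e+01]
```

Emit:
{"method": "arm_command", "body": {"targets": [[[-0.008,-0.037,0,0,0,-2.1,1],[-0.017,-0.08,0,0,0,-4.4,1],[-0.026,-0.12,0,0,0,-6.6,1],[-0.035,-0.162,0,0,0,-9,1],[-0.044,-0.205,0,0,0,-11.3,1],[-0.054,-0.25,0,0,0,-13.6,1],[-0.063,-0.292,0,0,0,-16,1],[-0.073,-0.335,0,0,0,-18.4,1],[-0.081,-0.373,0,0,0,-20.6,1],[-0.081,-0.373,0,0,0,-20.6,1]]]}}

```text
time_s: 23.7
tool_pos: [0.4903, 0.0673, 0.2124]
tool_rot: [180.0, 0.2, 1.4]
force: [0.0, 0.4, -1.9]
grip_width: 0.0336
```

Emit:
{"method": "arm_command", "body": {"targets": [[[0,0,0,0,0,0,1],[0,0,0,0,0,0,1],[0,0,0.02,0,0,0,1],[0,0,0.04,0,0,0,1],[0,0,0.05,0,0,0,1],[0,0,0.05,0,0,0,1],[0,0,0.05,0,0,0,1]]]}}

```text
time_s: 24.4
tool_pos: [0.4922, 0.0597, 0.1655]
tool_rot: [-180.0, -0.0, 0.7]
force: [-0.2, -0.3, -1.5]
grip_width: 0.0338
```

Run:
```python
from h import *
o=get_obs();print(o["tool_pos"],o["grip_width"],o["force"])
toolmove([.492,.0615,.0891],0.8)
c=cam("side");save(c,"s10.png",(180,100,420,280),3)
```

```text
[0.4921965  0.05972341 0.16547631] 0.03376359160670111 [-0.18557074 -0.31760681 -1.50679264]
shift [-0.0002 -0.0018  0.0764]
turn [-0.   -0.02 -0.07]
```

View pics/s10.png

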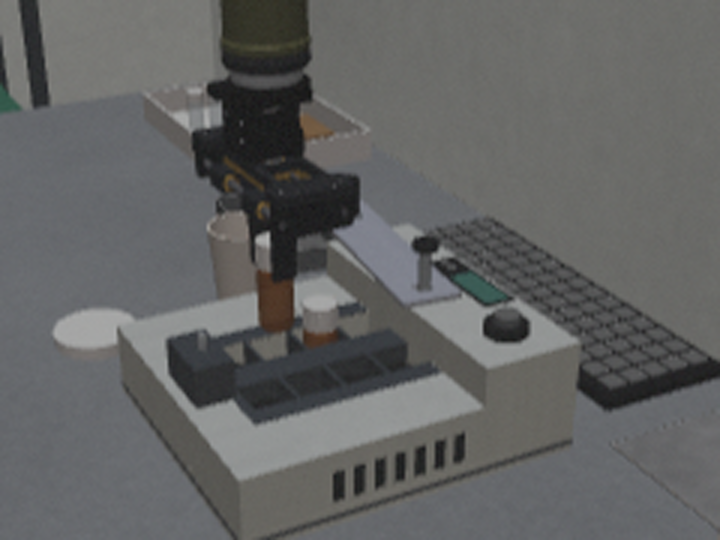

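Jar B hangs upright over its well beside jar A. I'll lower it.

Emit:
{"method": "arm_command", "body": {"targets": [[[0,-0.0015,0.012,0,0,0,1],[0,-0.0015,0.024,0,0,0,1],[0,-0.0015,0.036,0,0,0,1],[0,-0.0015,0.048,0,0,0,1],[0,-0.0015,0.06,0,0,0,1],[0,-0.0015,0.066,0,0,0,1],[0,-0.0015,0.07,0,0,0,1],[0,-0.0015,0.073,0,0,0,1],[0,-0.0015,0.073,0,0,0,1]]]}}

```text
time_s: 25.35
tool_pos: [0.4919, 0.0618, 0.0919]
tool_rot: [180.0, 0.0, 0.8]
force: [0.1, 0.4, -1.0]
grip_width: 0.0337
```

Emit:
{"method": "arm_command", "body": {"targets": [[[0,0,0.001,0,0,0,1],[0,0,0.002,0,0,0,1],[0,0,0.003,0,0,0,1],[0,0,0.003,0,0,0,1]]]}}

```text
time_s: 25.75
tool_pos: [0.4919, 0.0619, 0.0891]
tool_rot: [-180.0, -0.0, 0.8]
force: [0.4, -0.3, -2.2]
grip_width: 0.0334
```

Emit:
{"method": "arm_command", "body": {"targets": [[[0,0,0.0007,0,0,0,1],[0,0,0.0007,0,0,0,1],[0,0,0.0007,0,0,0,1]]]}}

```text
time_s: 26.05
tool_pos: [0.4924, 0.0619, 0.0889]
tool_rot: [-180.0, -0.0, 0.8]
force: [-1.2, -0.9, 3.7]
grip_width: 0.0336
```

Emit:
{"method": "arm_command", "body": {"targets": [[[0,0,0,0,0,0,0],[0,0,0,0,0,0,-0.25],[0,0,0,0,0,0,-0.25],[0,0,0,0,0,0,-0.25],[0,0,-0.02,0,0,0,-0.25],[0,0,-0.05,0,0,0,-0.25],[0,0,-0.09,0,0,0,-0.25],[0,0,-0.13,0,0,0,-0.25],[0,0,-0.16,0,0,0,-1],[0,0,-0.16,0,0,0,-1]]]}}

```text
time_s: 27.05
tool_pos: [0.4945, 0.0623, 0.2526]
tool_rot: [-179.8, -0.4, 0.8]
force: [1.0, -0.3, 0.3]
grip_width: 0.0634
```

Run:
```python
from look import *
o=get_obs();print(o["tool_pos"],o["tool_rot"],o["grip_width"])
c=cam("top");P=cloud(c);jars(c,P)
c=cam("side");save(c,"s11.png",(180,100,420,340),2.5)
toolmove([.395,-.302,.22],-19.8)
```

```text
[0.4945 0.0623 0.2526] [-179.8018   -0.4225    0.805 ] 0.06339561903227042
jar 156 [ 0.395  -0.3012  0.0954] mid [ 0.3953 -0.3018  0.0935]
shift [-0.1022  0.3626  0.0281]
turn [-0.06 -0.04 20.61]
```

View pics/s11.png

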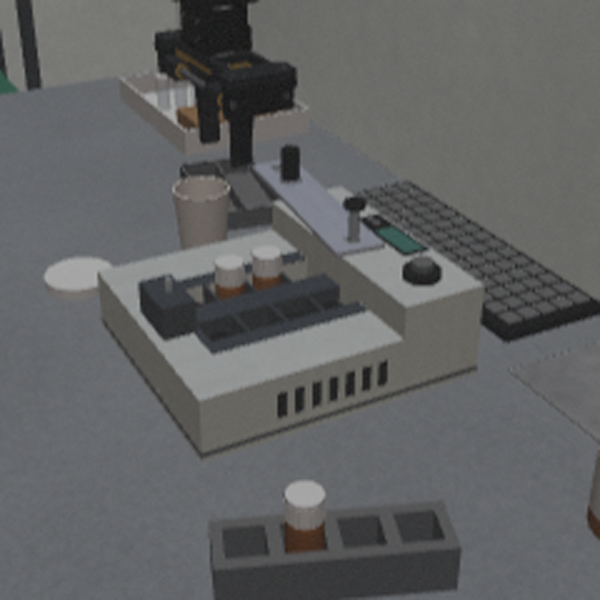

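Both jars stand in their wells (crop (230,275) and (266,265)). One jar is left, at crop (305,505).

Emit:
{"method": "arm_command", "body": {"targets": [[[-0.01,0.036,0,0,0,2,-1],[-0.02,0.078,0,0,0,4.5,-1],[-0.032,0.12,0,0,0,7,-1],[-0.045,0.162,0,0,0,9.5,-1],[-0.058,0.205,0,0,0,12,-1],[-0.07,0.248,0,0,0,14.5,-1],[-0.082,0.291,0,0,0,17,-1],[-0.094,0.333,0.01,0,0,19,-1],[-0.102,0.362,0.028,0,0,20.6,-1],[-0.102,0.362,0.028,0,0,20.6,-1]]]}}

```text
time_s: 28.15
tool_pos: [0.3906, -0.3051, 0.2175]
tool_rot: [179.8, 0.3, -20.3]
force: [-0.7, -0.3, -0.0]
grip_width: 0.0869
```

Emit:
{"method": "arm_command", "body": {"targets": [[[0,0,0.02,0,0,0,-1],[0,0,0.04,0,0,0,-1],[0,0,0.06,0,0,0,-1],[0,0,0.06,0,0,0,-1],[0,0,0.06,0,0,0,-1]]]}}

```text
time_s: 28.65
tool_pos: [0.3946, -0.3009, 0.16]
tool_rot: [180.0, 0.1, -19.8]
force: [0.5, -0.3, 0.4]
grip_width: 0.0872
```

Run:
```python
from look import *
c=cam("side");P=cloud(c);jars(c,P);save(c,"s12.png",(180,100,420,340),2.5)
toolmove([.395,-.302,.066],-19.8)
```

```text
jar 186 [ 0.3921 -0.3089  0.0932] mid [ 0.3933 -0.3057  0.0915]
shift [0.0001 0.0007 0.0947]
turn [0.02 0.01 0.03]
```

View pics/s12.png

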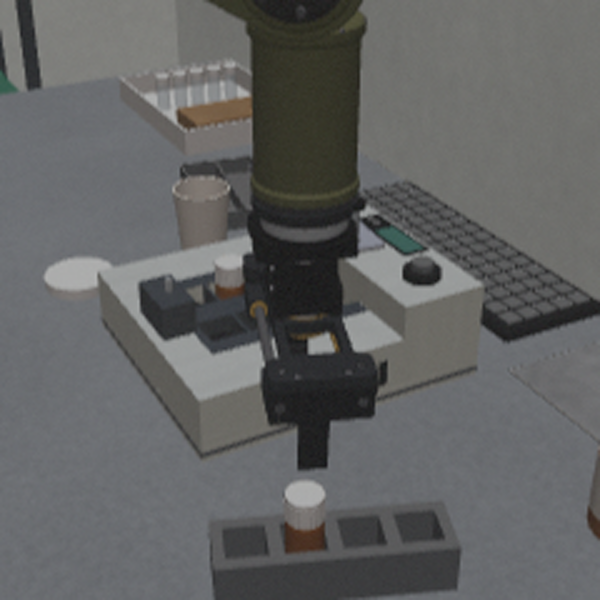

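The gripper is above the last jar (crop (305,500)). I'll descend, grip and lift.

Emit:
{"method": "arm_command", "body": {"targets": [[[0,0,0.02,0,0,0,-1],[0,0,0.05,0,0,0,-1],[0,0,0.08,0,0,0,-1],[0,0,0.095,0,0,0,-1],[0,0,0.095,0,0,0,-1],[0,0,0.095,0,0,0,-1],[0,0,0.095,0,0,0,-1]]]}}

```text
time_s: 29.4
tool_pos: [0.3963, -0.302, 0.0669]
tool_rot: [-180.0, -0.2, -19.8]
force: [0.1, 0.5, 0.2]
grip_width: 0.0866
```

Emit:
{"method": "arm_command", "body": {"targets": [[[0,0,0,0,0,0,0],[0,0,0,0,0,0,0.4],[0,0,0,0,0,0,1],[0,0,0,0,0,0,1],[0,0,0,0,0,0,1],[0,0,0,0,0,0,1],[0,0,0,0,0,0,1],[0,0,0,0,0,0,1],[0,0,0,0,0,0,1],[0,0,0,0,0,0,1]]], "newtons": 15}}

```text
time_s: 30.4
tool_pos: [0.3949, -0.3015, 0.0653]
tool_rot: [180.0, 0.0, -19.8]
force: [-0.0, 0.2, -0.3]
grip_width: 0.0338
```

Emit:
{"method": "arm_command", "body": {"targets": [[[0,0,-0.02,0,0,0,1],[0,0,-0.05,0,0,0,1],[0,0,-0.09,0,0,0,1],[0,0,-0.13,0,0,0,1],[0,0,-0.15,0,0,0,1],[0,0,-0.15,0,0,0,1],[0,0,-0.15,0,0,0,1]]], "newtons": 20}}

```text
time_s: 31.1
tool_pos: [0.3948, -0.3011, 0.2147]
tool_rot: [-179.9, 0.0, -19.8]
force: [-0.3, 0.8, -1.5]
grip_width: 0.0334
```

Run:
```python
from h import *
o=get_obs();print(o["tool_pos"],o["grip_width"],o["force"])
toolmove([.493,-.0145,.215],0.8)
```

```text
[ 0.39478458 -0.30106985  0.21474591] 0.03337372038404054 [-0.33190444  0.76893813 -1.47140546]
shift [-4.500e-03 -3.029e-01  1.000e-04]
turn [ -0.07   0.   -20.58]
```

Emit:
{"method": "arm_command", "body": {"targets": [[[0,-0.03,0,0,0,-2.1,1],[-0.001,-0.065,0,0,0,-4.4,1],[-0.001,-0.1,0,0,0,-6.6,1],[-0.002,-0.135,0,0,0,-9,1],[-0.002,-0.17,0,0,0,-11.3,1],[-0.003,-0.205,0,0,0,-13.6,1],[-0.003,-0.24,0,0,0,-16,1],[-0.004,-0.275,0,0,0,-18.4,1],[-0.0045,-0.303,0,0,0,-20.6,1],[-0.0045,-0.303,0,0,0,-20.6,1]]]}}

```text
time_s: 32.1
tool_pos: [0.4933, -0.0102, 0.2134]
tool_rot: [179.9, 0.2, 1.2]
force: [0.4, 0.5, -0.3]
grip_width: 0.0335
```

Emit:
{"method": "arm_command", "body": {"targets": [[[0,0,0,0,0,0,1],[0,0,0,0,0,0,1],[0,0,0.02,0,0,0,1],[0,0,0.04,0,0,0,1],[0,0,0.05,0,0,0,1],[0,0,0.05,0,0,0,1],[0,0,0.05,0,0,0,1]]]}}

```text
time_s: 32.8
tool_pos: [0.4936, -0.0155, 0.1658]
tool_rot: [-180.0, -0.0, 0.7]
force: [-0.6, -0.1, -1.0]
grip_width: 0.0335
```

Run:
```python
from h import *
o=get_obs();print(o["tool_pos"],o["grip_width"],o["force"])
toolmove([.493,-.0145,.0893],0.8)
c=cam("side");save(c,"s13.png",(180,100,420,280),3)
```

```text
[ 0.49357639 -0.01551133  0.16584646] 0.03349085800823078 [-0.57141427 -0.12490833 -0.97375567]
shift [-0.0006 -0.001   0.0765]
turn [-0.   -0.03 -0.06]
```

View pics/s13.png

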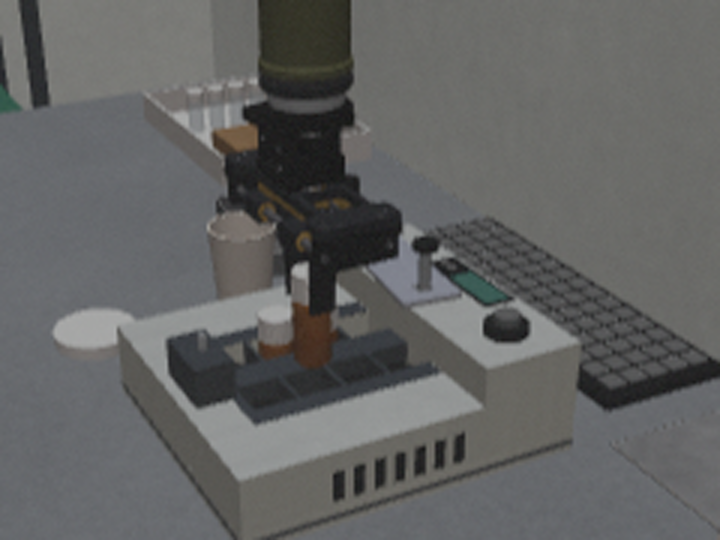

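The jar is over its well (crop (315,350)). I'll lower it.

Emit:
{"method": "arm_command", "body": {"targets": [[[0,-0.0005,0.012,0,0,0,1],[0,-0.0005,0.024,0,0,0,1],[0,-0.0005,0.036,0,0,0,1],[0,-0.0005,0.048,0,0,0,1],[0,-0.0005,0.06,0,0,0,1],[0,-0.0005,0.066,0,0,0,1],[0,-0.0005,0.07,0,0,0,1],[0,-0.0005,0.073,0,0,0,1],[0,-0.0005,0.073,0,0,0,1]]]}}

```text
time_s: 33.75
tool_pos: [0.4934, -0.0145, 0.0922]
tool_rot: [180.0, 0.0, 0.8]
force: [-0.2, -0.1, -0.9]
grip_width: 0.0336
```

Emit:
{"method": "arm_command", "body": {"targets": [[[0,0,0.001,0,0,0,1],[0,0,0.002,0,0,0,1],[0,0,0.003,0,0,0,1],[0,0,0.003,0,0,0,1]]]}}

```text
time_s: 34.15
tool_pos: [0.4934, -0.0143, 0.0894]
tool_rot: [-180.0, -0.0, 0.8]
force: [-0.3, -0.4, -1.4]
grip_width: 0.0335
```

Emit:
{"method": "arm_command", "body": {"targets": [[[0,0,0.001,0,0,0,1],[0,0,0.001,0,0,0,1],[0,0,0.001,0,0,0,1]]]}}

```text
time_s: 34.45
tool_pos: [0.4941, -0.0145, 0.0891]
tool_rot: [-180.0, -0.1, 0.8]
force: [-1.4, -0.6, 5.8]
grip_width: 0.0335
```

Emit:
{"method": "arm_command", "body": {"targets": [[[0,0,0,0,0,0,0],[0,0,0,0,0,0,-0.25],[0,0,0,0,0,0,-0.25],[0,0,0,0,0,0,-0.25],[0,0,-0.02,0,0,0,-0.25],[0,0,-0.05,0,0,0,-0.25],[0,0,-0.09,0,0,0,-0.25],[0,0,-0.13,0,0,0,-0.25],[0,0,-0.16,0,0,0,-1],[0,0,-0.16,0,0,0,-1]]]}}

```text
time_s: 35.45
tool_pos: [0.4959, -0.0143, 0.2526]
tool_rot: [-179.9, -0.4, 0.8]
force: [0.2, 0.1, -0.5]
grip_width: 0.0634
```

Run:
```python
from look import *
o=get_obs();print(o["tool_pos"],o["tool_rot"],o["grip_width"])
c=cam("side");save(c,"s14.png",(180,100,420,340),2.5)
toolmove([.53,-.3,.28],-5)
```

```text
[ 0.4959 -0.0143  0.2526] [-179.8607   -0.4394    0.8059] 0.0634073261734144
shift [ 0.0315  0.2861 -0.0302]
turn [-0.1  -0.22  5.81]
```

View pics/s14.png

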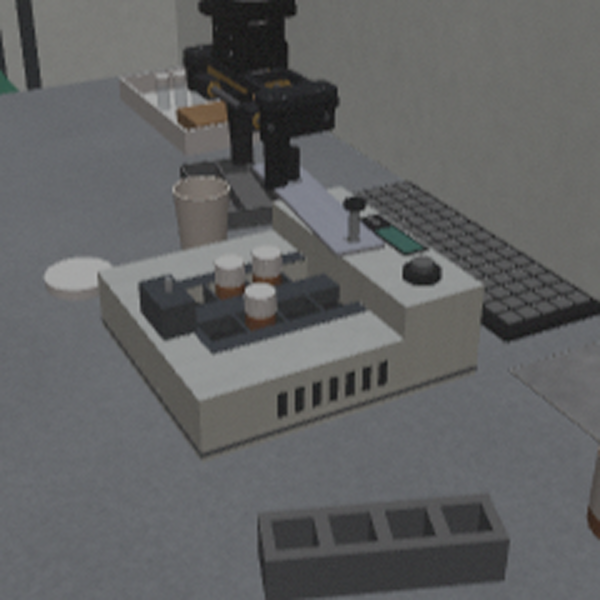

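All three jars are in and the carrier is empty; it has been knocked aside, which doesn't matter now. I'll move the arm aside to verify from the top.

Emit:
{"method": "arm_command", "body": {"targets": [[[0.01,0.045,-0.02,0,0,2,-1],[0.02,0.09,-0.03,0,0,4,-1],[0.02,0.13,-0.03,0,0,5,-1],[0.02,0.17,-0.03,0,0,5,-1],[0.02,0.2,-0.03,0,0,5,-1],[0.02,0.21,-0.03,0,0,5,-1],[0.02,0.21,-0.03,0,0,5,-1]]]}}

```text
time_s: 36.2
tool_pos: [0.5152, -0.2254, 0.2771]
tool_rot: [180.0, 0.1, -4.4]
force: [0.2, 0.7, 0.3]
grip_width: 0.0871
```

Run:
```python
from look import *
o=get_obs();print(o["tool_pos"],o["tool_rot"],o["grip_width"])
c=cam("top");P=cloud(c);save(c,"t14.png",(160,100,460,300),2.5)
for nm,xy in (("w23,38",(.538,.0621)),("w-23,38",(.492,.0615)),("w-23,-38",(.493,-.0145))): print(nm,seg(P,.1,.14,xy,.03))
print("knob",seg(P,.165,.185,(.65,.215),.03)); print("head",seg(P,.17,.19,(.633,.026),.03))
print("dish",seg(P,.01,.025,(.386,.3076),.06))
toolmove([.65,.2145,.26],-5.2)
```

```text
[ 0.5152 -0.2254  0.2771] [179.9619   0.138   -4.4125] 0.08706907098545748
w23,38 (157, array([0.5391, 0.0626, 0.1191]))
w-23,38 (154, array([0.4921, 0.061 , 0.1191]))
w-23,-38 (159, array([ 0.4934, -0.0145,  0.1191]))
knob (83, array([0.6494, 0.2146, 0.1737]))
head (86, array([0.6335, 0.0265, 0.1791]))
dish (887, array([0.3812, 0.3056, 0.0164]))
shift [ 0.1014 -0.4467  0.0172]
turn [-0.02  0.12  0.96]
```

View pics/t14.png

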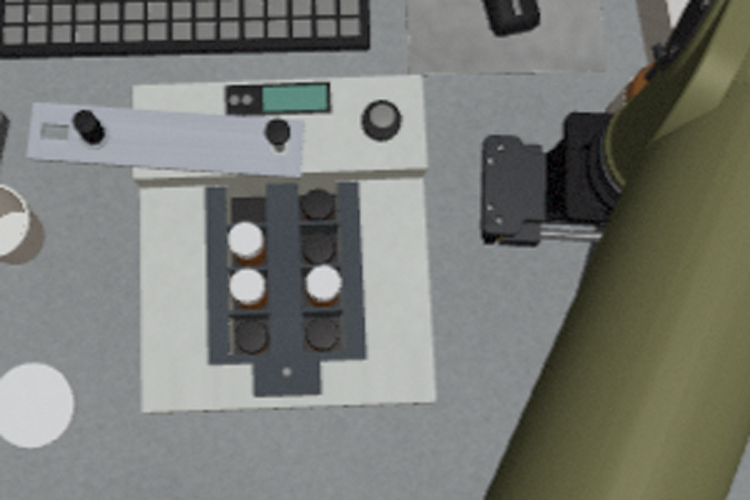

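All cap tops read 0.119 m, so the jars are on the well floors. The knob is at (0.6494, 0.2146). I'll go back to it.

Emit:
{"method": "arm_command", "body": {"targets": [[[0.01,-0.04,0,0,0,0,-1],[0.02,-0.085,0,0,0,0.5,-1],[0.03,-0.13,0,0,0,0.5,-1],[0.04,-0.175,0,0,0,0.5,-1],[0.05,-0.22,0,0,0,0.5,-1],[0.06,-0.265,0,0,0,0.5,-1],[0.07,-0.31,0,0,0,0.5,-1],[0.08,-0.355,0,0,0,0.8,-1],[0.09,-0.4,0,0,0,0.8,-1],[0.1,-0.44,0,0,0,0.8,-1]]]}}

```text
time_s: 37.25
tool_pos: [0.6467, 0.2137, 0.2775]
tool_rot: [-179.9, 0.1, -4.7]
force: [0.2, 0.6, 1.3]
grip_width: 0.0866
```

Emit:
{"method": "arm_command", "body": {"targets": [[[0,0,0,0,0,0,-1],[0,0,0,0,0,0,-1],[0,0,0,0,0,0,-1],[0,0,0,0,0,0,-1]]]}}

```text
time_s: 37.65
tool_pos: [0.6479, 0.2061, 0.2788]
tool_rot: [-180.0, -0.0, -5.1]
force: [0.1, -0.2, -0.1]
grip_width: 0.0872
```

Run:
```python
from look import *
o=get_obs();print(o["tool_pos"],o["tool_rot"],o["joint_velocities"].round(1))
toolmove([.6495,.2146,.1397],-5.2)
```

```text
[0.6479 0.2061 0.2788] [-179.9708   -0.0046   -5.0975] [ 0.4 -0.   0.1 -0.2 -0.3  0.   0. ]
shift [ 0.0008 -0.0085  0.1391]
turn [-0.03 -0.    0.1 ]
```

Emit:
{"method": "arm_command", "body": {"targets": [[[0.001,-0.0085,0.04,0,0,0,-1],[0.001,-0.0085,0.07,0,0,0,-1],[0.001,-0.0085,0.1,0,0,0,-1],[0.001,-0.0085,0.12,0,0,0,-1],[0.001,-0.0085,0.135,0,0,0,-1],[0.001,-0.0085,0.139,0,0,0,-1],[0.001,-0.0085,0.139,0,0,0,-1],[0.001,-0.0085,0.139,0,0,0,-1]]]}}

```text
time_s: 38.45
tool_pos: [0.6508, 0.2157, 0.1409]
tool_rot: [-179.9, -0.1, -5.0]
force: [-0.4, -0.8, 0.4]
grip_width: 0.0871
```

Emit:
{"method": "arm_command", "body": {"targets": [[[0,0,0,0,0,0,0],[0,0,0,0,0,0,0.6],[0,0,0,0,0,0,1],[0,0,0,0,0,0,1],[0,0,0,0,0,0,1],[0,0,0,0,0,0,1],[0,0,0,0,0,0,1],[0,0,0,0,0,0,1],[0,0,0,0,0,0,1],[0,0,0,0,0,0,1]]], "newtons": 30}}

```text
time_s: 39.45
tool_pos: [0.65, 0.2157, 0.1394]
tool_rot: [180.0, -0.0, -5.0]
force: [-0.2, -0.0, -1.2]
grip_width: 0.023
```

Emit:
{"method": "arm_command", "body": {"targets": [[[0,0,0,0,0,0,1],[0,0,0,0,0,0,1],[0,0,-0.007,0,0,0,1],[0,0,-0.014,0,0,0,1],[0,0,-0.021,0,0,0,1],[0,0,-0.027,0,0,0,1],[0,0,-0.027,0,0,0,1],[0,0,-0.027,0,0,0,1]]], "newtons": 40}}

```text
time_s: 40.25
tool_pos: [0.65, 0.2158, 0.1666]
tool_rot: [-180.0, -0.0, -5.0]
force: [-0.1, 0.1, -1.2]
grip_width: 0.0231
```

Run:
```python
from h import *
o=get_obs();print(o["tool_pos"],o["force"],o["grip_width"],o["qpos"][6])
c=cam("side");save(c,"s15.png",(180,100,420,280),3)
p=np.array([.633,.0262]); k=o["tool_pos"][:2]; Rt=R.from_euler('xyz',o["tool_rot"],degrees=True)
r=np.linalg.norm(k-p); a0=np.arctan2(*(k-p)[::-1]); print(r,np.degrees(a0))
for i in range(1,13):
    a=a0+np.radians(4*i); t=np.r_[p+.189*np.array([np.cos(a),np.sin(a)]),o["tool_pos"][2]]
    print(4*i,np.round(Rt.inv().apply(t-o["tool_pos"]),4))
```

```text
[0.6500338  0.21582191 0.16660308] [-0.05434694  0.05909589 -1.15590782] 0.023112438574522495 -100.92740664869383
0.19038545053910919 84.86687898387379
4 [-0.0132  0.0018 -0.    ]
8 [-0.0263  0.0032 -0.    ]
12 [-0.0393  0.0054 -0.    ]
16 [-0.0521  0.0086 -0.    ]
20 [-0.0647  0.0126 -0.    ]
24 [-0.0769  0.0175 -0.    ]
28 [-0.0888  0.0233 -0.    ]
32 [-0.1002  0.0299 -0.    ]
36 [-0.1112  0.0372 -0.    ]
40 [-1.216e-01  4.530e-02 -1.000e-04]
44 [-1.314e-01  5.410e-02 -1.000e-04]
48 [-1.406e-01  6.360e-02 -1.000e-04]
```

View pics/s15.png

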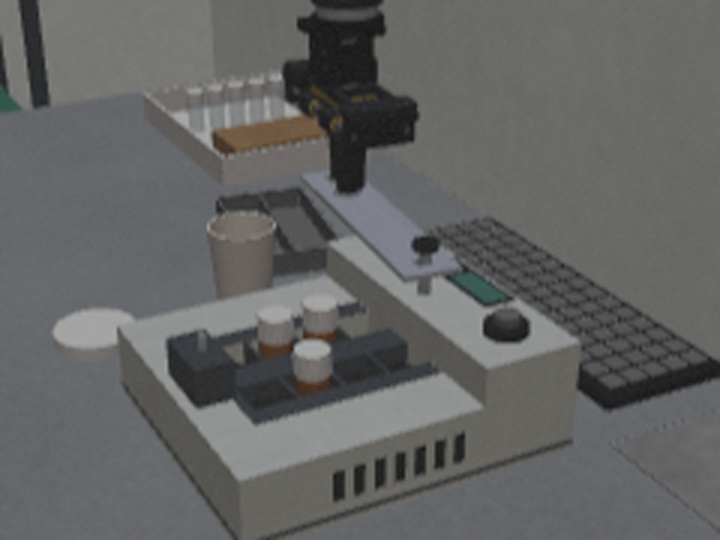

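Emit:
{"method": "arm_command", "body": {"targets": [[[-0.013,0.001,0,0,0,-4,1],[-0.026,0.002,0,0,0,-8,1],[-0.039,0.0045,0,0,0,-12,1],[-0.052,0.0075,0,0,0,-16,1],[-0.0647,0.0116,0,0,0,-20,1],[-0.0769,0.0166,0,0,0,-24,1],[-0.0888,0.0225,0,0,0,-28,1],[-0.1002,0.029,0,0,0,-32,1],[-0.1112,0.0365,0,0,0,-36,1],[-0.1216,0.045,0,0,0,-40,1]]]}}

```text
time_s: 41.3
tool_pos: [0.524, 0.1813, 0.166]
tool_rot: [-180.0, 0.0, 35.2]
force: [0.4, -0.1, -1.8]
grip_width: 0.0232
```

```bash
cat > sw.py <<'E'
from h import *
o=get_obs();print(o["tool_pos"],o["tool_rot"],o["force"],o["grip_width"],o["qpos"][6])
p=np.array([.633,.0262]); k=o["tool_pos"][:2]; Rt=R.from_euler('xyz',o["tool_rot"],degrees=True)
r=np.linalg.norm(k-p); a0=np.arctan2(*(k-p)[::-1]); print(r,np.degrees(a0))
for i in range(1,13):
    a=a0+np.radians(4*i); t=np.r_[p+.1895*np.array([np.cos(a),np.sin(a)]),o["tool_pos"][2]]
    print(4*i,np.round(Rt.inv().apply(t-o["tool_pos"]),4))
E
python3 sw.py
```

```text
[0.52402776 0.18128288 0.16601108] [-1.79982023e+02  3.52970214e-02  3.51791758e+01] [ 0.43622744 -0.14670603 -1.8454397 ] 0.02323453178558478 -70.26826613561357
0.18954062810502623 125.09459916979388
4 [-0.0132  0.0005  0.    ]
8 [-0.0264  0.0018  0.    ]
12 [-0.0394  0.0041  0.    ]
16 [-0.0522  0.0073  0.    ]
20 [-0.0648  0.0114  0.    ]
24 [-0.0771  0.0163  0.    ]
28 [-0.089   0.0221  0.    ]
32 [-1.005e-01  2.870e-02  1.000e-04]
36 [-1.114e-01  3.610e-02  1.000e-04]
40 [-1.219e-01  4.420e-02  1.000e-04]
44 [-1.317e-01  5.300e-02  1.000e-04]
48 [-1.409e-01  6.250e-02  1.000e-04]
```

Emit:
{"method": "arm_command", "body": {"targets": [[[-0.013,0.0005,0,0,0,-4,1],[-0.026,0.002,0,0,0,-8,1],[-0.039,0.004,0,0,0,-12,1],[-0.052,0.007,0,0,0,-16,1],[-0.065,0.011,0,0,0,-20,1],[-0.077,0.016,0,0,0,-24,1],[-0.089,0.022,0,0,0,-28,1],[-0.1,0.0285,0,0,0,-32,1],[-0.111,0.036,0,0,0,-36,1],[-0.122,0.044,0,0,0,-40,1]]]}}

```text
time_s: 42.3
tool_pos: [0.4496, 0.0747, 0.1661]
tool_rot: [-180.0, 0.0, 75.2]
force: [-0.5, -0.1, -2.2]
grip_width: 0.0229
```

```bash
python3 sw.py
python3 - <<'E'
from h import *
toolmove([.4441,.0233,.1667],90.8)
E
```

```text
[0.44958792 0.07474688 0.1660637 ] [-1.79960923e+02  5.82519571e-03  7.51538602e+01] [-0.54654855 -0.07652277 -2.16228559] 0.02290571847664266 -31.25126920039136
0.18972820158361706 165.17450612798586
4 [-0.0132  0.0007  0.    ]
8 [-0.0264  0.0021  0.    ]
12 [-0.0394  0.0044  0.    ]
16 [-0.0522  0.0076  0.    ]
20 [-0.0648  0.0117 -0.    ]
24 [-0.0771  0.0166 -0.    ]
28 [-0.089   0.0224 -0.    ]
32 [-0.1004  0.0291 -0.    ]
36 [-0.1114  0.0365 -0.    ]
40 [-0.1218  0.0446 -0.    ]
44 [-0.1316  0.0535 -0.    ]
48 [-0.1408  0.063  -0.    ]
shift [-0.0511  0.0079 -0.0006]
turn [ -0.04   0.   -15.65]
```

Emit:
{"method": "arm_command", "body": {"targets": [[[-0.013,0.0007,0,0,0,-4,1],[-0.026,0.002,0,0,0,-8,1],[-0.039,0.004,0,0,0,-12,1],[-0.051,0.0075,0,0,0,-15.65,1],[-0.051,0.0075,0,0,0,-15.65,1],[-0.051,0.0075,0,0,0,-15.65,1],[-0.051,0.0075,0,0,0,-15.65,1]]]}}

```text
time_s: 43.0
tool_pos: [0.4441, 0.0251, 0.1663]
tool_rot: [-180.0, -0.0, 90.6]
force: [-0.6, 1.4, -1.4]
grip_width: 0.0233
```

Run:
```python
from h import *
o=get_obs();print(o["tool_pos"],o["tool_rot"],o["force"])
c=cam("top");save(c,"t16.png",(225,140,325,270),6)
c=cam("side");save(c,"s16.png",(210,140,370,260),5)
```

```text
[0.44413618 0.02506607 0.16626291] [-1.79992429e+02 -1.43788695e-02  9.06377035e+01] [-0.61523063  1.40098561 -1.39338038]
```

View pics/t16.png

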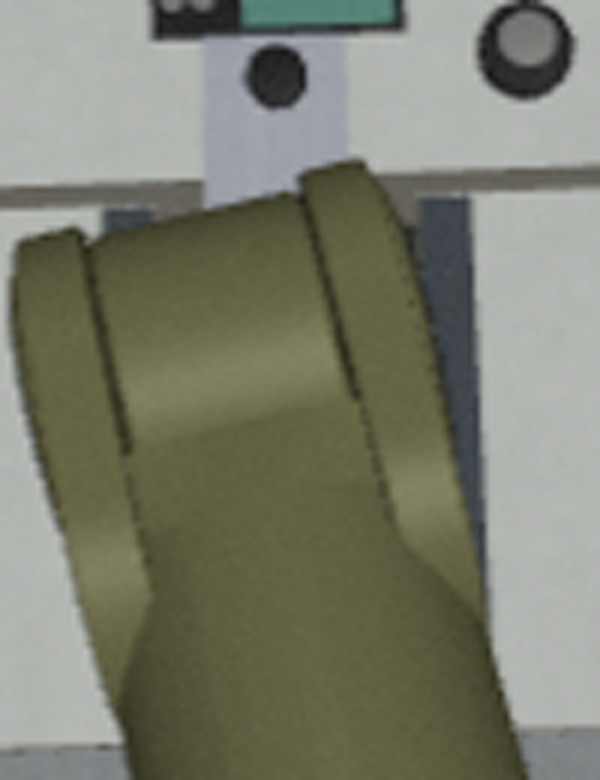

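View pics/s16.png

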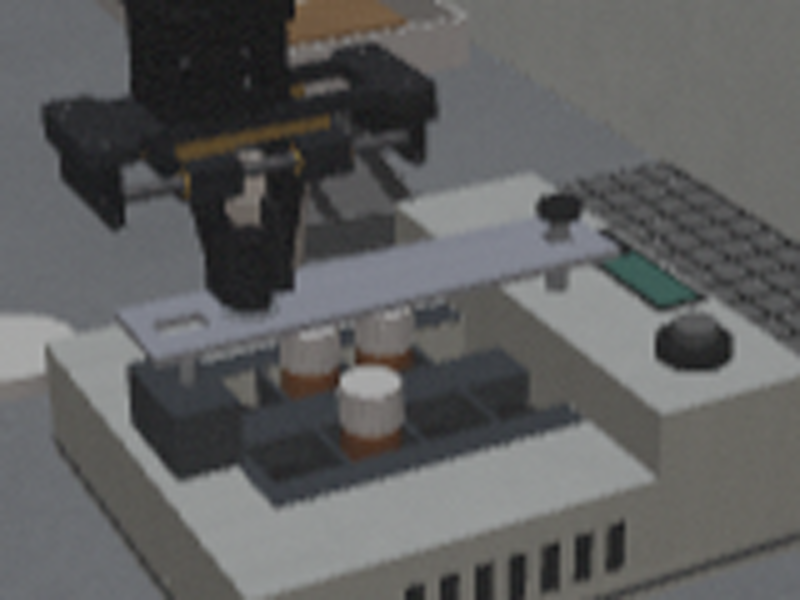

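Run:
```python
from h import *
c=cam("side")
print(at_h(c,(246.4-.4,204.4-.4),.157))
b=(220,185,270,225);s=14
im=cv2.resize(c["img"][b[1]:b[3],b[0]:b[2],::-1],None,fx=s,fy=s,interpolation=cv2.INTER_CUBIC)
T=lambda p:tuple(int(round(v)) for v in (proj(c,p)-[b[0],b[1]]+.5)*s-.5)
# predicted slot rect if centred over stud, at bar top height .157
a=np.radians(.8);S=np.array([.5155,.0238])
W=lambda x,y,z:np.r_[S+np.array([x*np.cos(a)-y*np.sin(a),x*np.sin(a)+y*np.cos(a)])/1e3,z]
cv2.polylines(im,[np.array([T(W(-112+dx,dy,.157)) for dx,dy in((-14,-8),(14,-8),(14,8),(-14,8))],np.int32)],True,(0,255,0),1)
cv2.circle(im,T(W(-112,0,.14)),5,(0,0,255),1)
cv2.imwrite("pics/slot.png",im)
```

```text
[0.4043537  0.02548561 0.157     ]
```

View pics/slot.png

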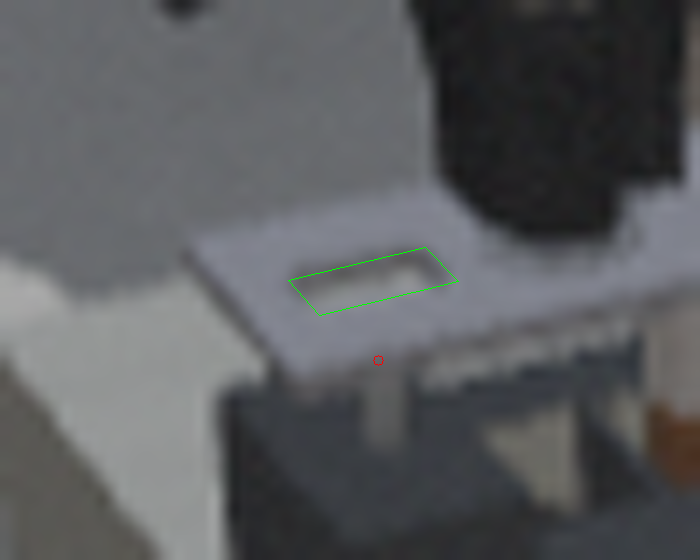

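The slot at crop (372,278) lies about over the stud, roughly 1.5 mm to +y. I'll correct that and lower partway.

Emit:
{"method": "arm_command", "body": {"targets": [[[-0.0015,0,0,0,0,-0.2,1],[-0.0015,0,0,0,0,-0.2,1],[-0.0015,0,0.004,0,0,-0.2,1],[-0.0015,0,0.008,0,0,-0.2,1],[-0.0015,0,0.012,0,0,-0.2,1],[-0.0015,0,0.015,0,0,-0.2,1],[-0.0015,0,0.015,0,0,-0.2,1]]]}}

```text
time_s: 43.85
tool_pos: [0.4438, 0.0227, 0.1508]
tool_rot: [-179.9, 0.0, 90.8]
force: [-0.5, 0.0, -1.1]
grip_width: 0.023
```

Run:
```python
from h import *
o=get_obs();print(o["tool_pos"],o["tool_rot"],o["force"])
c=cam("side");save(c,"s17.png",(220,185,270,225),14)
```

```text
[0.44382905 0.02269714 0.15075561] [-1.79940785e+02  2.51727647e-02  9.08487426e+01] [-0.4505313   0.02779327 -1.09844077]
```

View pics/s17.png

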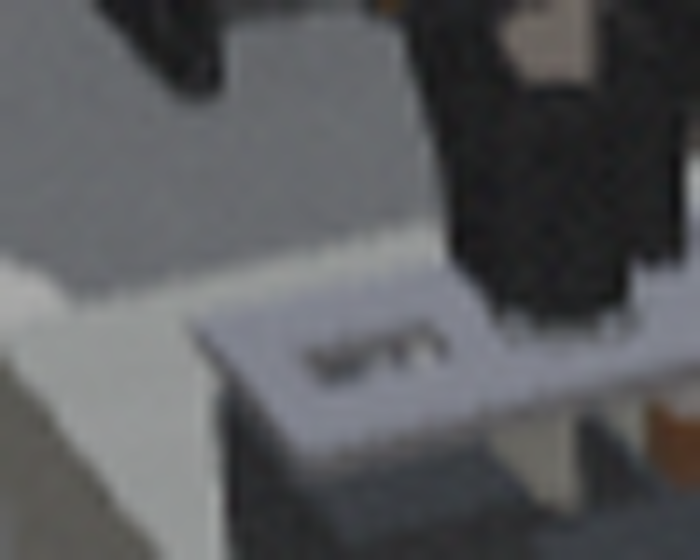

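The stud tip shows inside the slot at crop (390,355), with no side force. I'll lower fully.

Emit:
{"method": "arm_command", "body": {"targets": [[[0,0,0.003,0,0,0,1],[0,0,0.006,0,0,0,1],[0,0,0.009,0,0,0,1],[0,0,0.011,0,0,0,1],[0,0,0.0115,0,0,0,1],[0,0,0.0115,0,0,0,1]]]}}

```text
time_s: 44.5
tool_pos: [0.4442, 0.0228, 0.1398]
tool_rot: [-180.0, 0.0, 90.9]
force: [0.2, -1.1, -1.8]
grip_width: 0.0232
```

Emit:
{"method": "arm_command", "body": {"targets": [[[0,0,0,0,0,0,0.3],[0,0,0,0,0,0,-0.2],[0,0,0,0,0,0,-1],[0,0,0,0,0,0,-1],[0,0,0,0,0,0,-1],[0,0,0,0,0,0,-1],[0,0,-0.05,0,0,0,-1],[0,0,-0.1,0,0,0,-1],[0,0,-0.12,0,0,0,-1],[0,0,-0.12,0,0,0,-1]]]}}

```text
time_s: 45.5
tool_pos: [0.4463, 0.0232, 0.2632]
tool_rot: [179.7, -0.2, 90.9]
force: [0.2, -0.1, -1.0]
grip_width: 0.0855
```

Run:
```python
from look import *
o=get_obs();print(o["tool_pos"],o["tool_rot"],o["force"])
c=cam("side");save(c,"s18.png",(180,100,420,280),3)
P=cloud(c)
print("knob",seg(P,.165,.185,(.444,.024),.03))
toolmove([.6575,-.078,.26],0.8)
toolmove([.6575,-.078,.26],90.8)
print(o["qpos"])
```

```text
[0.4463 0.0232 0.2632] [179.6501  -0.1584  90.8539] [ 0.2173 -0.0949 -1.0173]
knob (47, array([0.4413, 0.0178, 0.1711]))
shift [-0.1041  0.2108  0.0015]
turn [ 0.06 -0.19 90.05]
shift [-0.1041  0.2108  0.0015]
turn [ 0.16 -0.08  0.05]
[-55.7621 -13.6296  42.7465 108.098    9.2247  81.724  -14.2553]
```

View pics/s18.png

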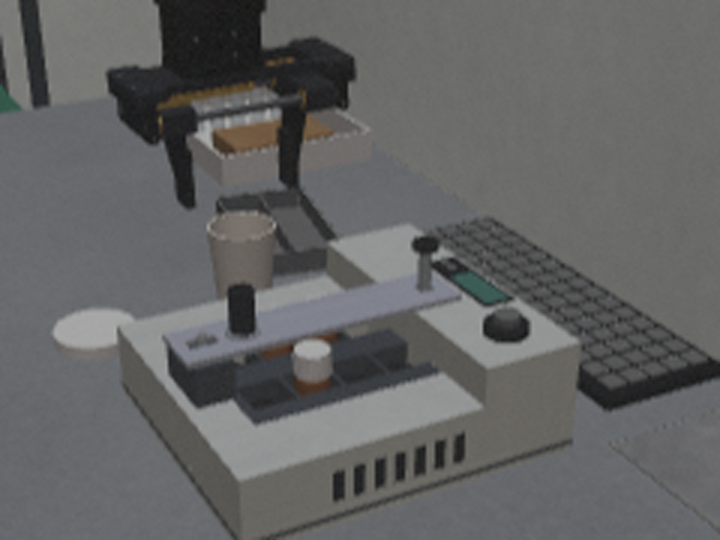

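The bar lies home, with the stud in the slot at crop (202,340). I'll move aside, close the gripper and verify from the top before pressing.

Emit:
{"method": "arm_command", "body": {"targets": [[[-0.03,0.01,-0.015,0,0,0,-0.5],[-0.07,0.02,-0.015,0,0,0,0],[-0.11,0.03,-0.015,0,0,0,0.5],[-0.15,0.04,-0.015,0,0,0,1],[-0.18,0.05,-0.015,0,0,0,1],[-0.21,0.06,-0.015,0,0,0,1],[-0.23,0.06,-0.015,0,0,0,1],[-0.23,0.06,-0.015,0,0,0,1],[-0.23,0.06,-0.015,0,0,0,1],[-0.23,0.06,-0.015,0,0,0,1]]]}}

```text
time_s: 46.55
tool_pos: [0.5076, -0.2046, 0.2742]
tool_rot: [-180.0, -0.1, 91.0]
force: [-0.9, -0.7, -0.2]
grip_width: 0.015
```

Run:
```python
from look import *
o=get_obs();print(o["tool_pos"],o["tool_rot"],o["grip_width"])
c=cam("top");save(c,"t18.png",(205,120,345,275),5);P=cloud(c)
print("knob",seg(P,.165,.185,(.444,.024),.03)); print("head",seg(P,.17,.19,(.633,.026),.03))
for xy in ((.42,.024),(.4,.005),(.5,.024),(.6,.026),(.395,.04)):
    d=np.hypot(P[...,0]-xy[0],P[...,1]-xy[1]);print(xy,np.median(P[d<.006][:,2]))
kx=np.array([.6573,-.0786])
d=np.hypot(P[...,0]-kx[0],P[...,1]-kx[1])
for r in range(0,28,3):
    q=P[(d>=r/1e3)&(d<(r+3)/1e3)]; print(r,len(q),np.percentile(q[:,2],[10,50,90]))
print("keytop",seg(P,.1445,.15,kx,.02))
print("collar",seg(P,.128,.15,kx,.03))
```

```text
[ 0.5076 -0.2046  0.2742] [-179.9503   -0.0855   90.9579] 0.015001821552695681
knob (82, array([0.4442, 0.0248, 0.1741]))
head (86, array([0.6336, 0.0265, 0.179 ]))
(0.42, 0.024) 0.12873747810408087
(0.4, 0.005) 0.13043533959748788
(0.5, 0.024) 0.1305205291125105
(0.6, 0.026) 0.1300641577885202
(0.395, 0.04) 0.13021494277420687
0 4 [0.1426 0.1431 0.1438]
3 12 [0.145  0.146  0.1478]
6 24 [0.1445 0.1463 0.1491]
9 42 [0.1369 0.1454 0.1484]
12 26 [0.1351 0.1372 0.1448]
15 41 [0.1338 0.1364 0.1389]
18 73 [0.1244 0.1343 0.138 ]
21 46 [0.1228 0.1254 0.1345]
24 65 [0.1225 0.125  0.1266]
27 81 [0.1223 0.1246 0.1264]
keytop (61, array([ 0.6585, -0.0778,  0.1465]))
collar (213, array([ 0.6558, -0.0771,  0.1394]))
```

View pics/t18.png

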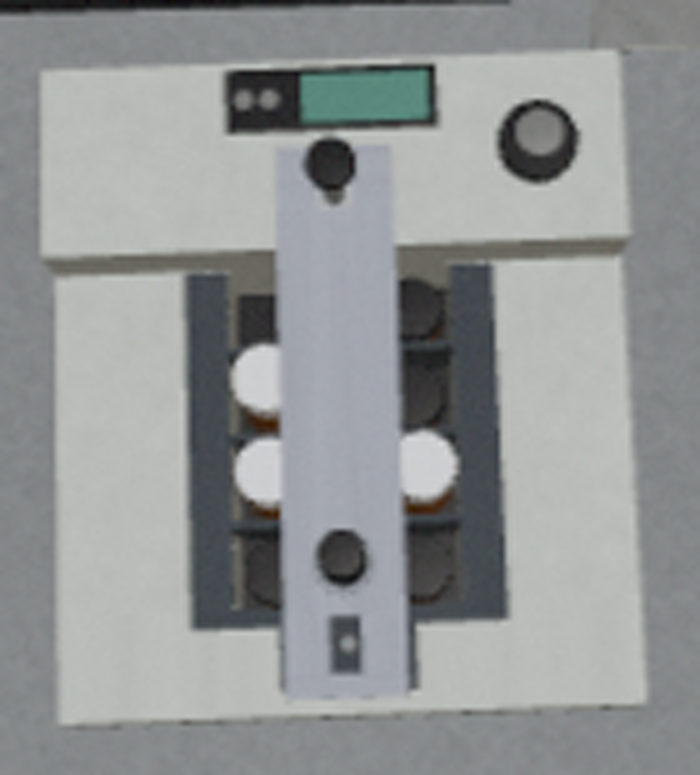

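The bar is back exactly as at the start: flat at 0.130 m on top, stud in the slot, white caps on three wells. The key top is at 0.146 m and its collar at 0.136 m. I'll move above the key.

Run:
```python
from h import *
toolmove([.6577,-.0785,.2],90.8)
```

```text
shift [0.1233 0.1521 0.0746]
turn [-0.01 -0.09  0.19]
```

Emit:
{"method": "arm_command", "body": {"targets": [[[0.025,0.03,0,0,0,0,1],[0.05,0.06,0,0,0,0,1],[0.075,0.09,0,0,0,0,1],[0.1,0.12,0,0,0,0,1],[0.123,0.15,0,0,0,0,1],[0.123,0.152,0.03,0,0,0,1],[0.123,0.152,0.05,0,0,0,1],[0.123,0.152,0.065,0,0,0,1],[0.123,0.152,0.065,0,0,0,1],[0.123,0.152,0.065,0,0,0,1]]]}}

```text
time_s: 47.6
tool_pos: [0.6579, -0.0805, 0.2106]
tool_rot: [180.0, -0.0, 90.9]
force: [0.1, -0.2, 1.2]
grip_width: 0.0005
```

Run:
```python
from h import *
o=get_obs();print(o["tool_pos"],o["force"],o["grip_width"])
toolmove([.6577,-.0785,.15],90.8)
c=cam("side");save(c,"s19.png",(260,100,440,260),4)
```

```text
[ 0.65791833 -0.08052849  0.21062172] [ 0.14773046 -0.18772876  1.18077577] 0.0005373109509868216
shift [ 0.002  -0.0002  0.0606]
turn [ 0.05 -0.04  0.08]
```

View pics/s19.png

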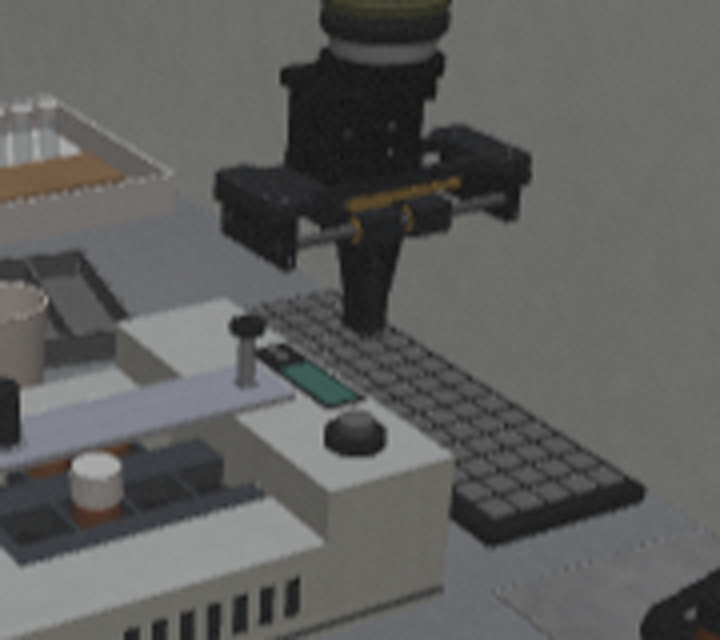

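The closed fingers are above the key. I'll go down to about 0.149 m first.

Emit:
{"method": "arm_command", "body": {"targets": [[[0.002,0,0.02,0,0,0,1],[0.002,0,0.04,0,0,0,1],[0.002,0,0.055,0,0,0,1],[0.002,0,0.06,0,0,0,1],[0.002,0,0.06,0,0,0,1],[0.002,0,0.06,0,0,0,1]]]}}

```text
time_s: 48.25
tool_pos: [0.6584, -0.0794, 0.1509]
tool_rot: [179.9, 0.0, 90.8]
force: [0.7, -0.5, 0.6]
grip_width: 0.0003
```

Emit:
{"method": "arm_command", "body": {"targets": [[[0,0,0.002,0,0,0,1],[0,0,0.004,0,0,0,1],[0,0,0.006,0,0,0,1],[0,0,0.008,0,0,0,1],[0,0,0.0085,0,0,0,1],[0,0,0.0085,0,0,0,1]]]}}

```text
time_s: 48.85
tool_pos: [0.6583, -0.0792, 0.1419]
tool_rot: [179.9, 0.0, 90.9]
force: [0.4, -0.6, 3.9]
grip_width: 0.0003
```

Emit:
{"method": "arm_command", "body": {"targets": [[[0,0,0.001,0,0,0,1],[0,0,0.002,0,0,0,1],[0,0,0.003,0,0,0,1],[0,0,0.003,0,0,0,1],[0,0,0.003,0,0,0,1]]]}}

```text
time_s: 49.35
tool_pos: [0.6583, -0.0792, 0.1404]
tool_rot: [179.9, -0.0, 90.9]
force: [-3.0, 0.6, 13.3]
grip_width: 0.0004
```

The key is bottomed (13 N at 0.1404 m). I'll rise and clear away.

Emit:
{"method": "arm_command", "body": {"targets": [[[0,0,-0.01,0,0,0,1],[0,0,-0.04,0,0,0,1],[0,0,-0.08,0,0,0,1],[0,0,-0.12,0,0,0,1],[-0.03,-0.04,-0.13,0,0,0,1],[-0.06,-0.08,-0.13,0,0,0,1],[-0.09,-0.11,-0.13,0,0,0,1],[-0.12,-0.14,-0.13,0,0,0,1],[-0.12,-0.14,-0.13,0,0,0,1],[-0.12,-0.14,-0.13,0,0,0,1]]]}}

```text
time_s: 50.35
tool_pos: [0.5187, -0.2014, 0.2681]
tool_rot: [180.0, -0.1, 90.7]
force: [0.7, 0.9, -0.8]
grip_width: 0.0007
```

Emit:
{"method": "arm_command", "body": {"targets": [[[0,0,0,0,0,0,1],[0,0,0,0,0,0,1],[0,0,0,0,0,0,1],[0,0,0,0,0,0,1],[0,0,0,0,0,0,1]]]}}

```text
time_s: 50.85
tool_pos: [0.5198, -0.2009, 0.2683]
tool_rot: [-180.0, 0.0, 90.9]
force: [0.1, -0.1, -0.1]
grip_width: 0.0004
```

Run:
```python
from look import *
o=get_obs();print(o["tool_pos"],o["tool_rot"],o["force"])
c=cam("top");save(c,"t20.png");P=cloud(c)
print("knob",seg(P,.165,.185,(.444,.024),.03)); 
kx=np.array([.6577,-.0785]);print("keytop",seg(P,.1425,.15,kx,.02))
for nm,xy in (("w23,38",(.538,.0621)),("w-23,38",(.492,.0615)),("w-23,-38",(.493,-.0145))): print(nm,seg(P,.115,.1245,xy,.02))
for xy in ((.4,.005),(.5,.024),(.6,.026),(.395,.04)):
    d=np.hypot(P[...,0]-xy[0],P[...,1]-xy[1]);print(xy,np.median(P[d<.006][:,2]))
```

```text
[ 0.5198 -0.2009  0.2683] [-179.9802    0.0271   90.8794] [ 0.0765 -0.1254 -0.0874]
knob (84, array([0.4441, 0.0247, 0.1737]))
keytop (80, array([ 0.6575, -0.0777,  0.146 ]))
w23,38 (107, array([0.5403, 0.0666, 0.1201]))
w-23,38 (101, array([0.4929, 0.0656, 0.1204]))
w-23,-38 (125, array([ 0.4944, -0.0169,  0.1204]))
(0.4, 0.005) 0.13071908559294854
(0.5, 0.024) 0.13124137617076242
(0.6, 0.026) 0.13002839140325412
(0.395, 0.04) 0.1304625594511658
```

View pics/t20.png

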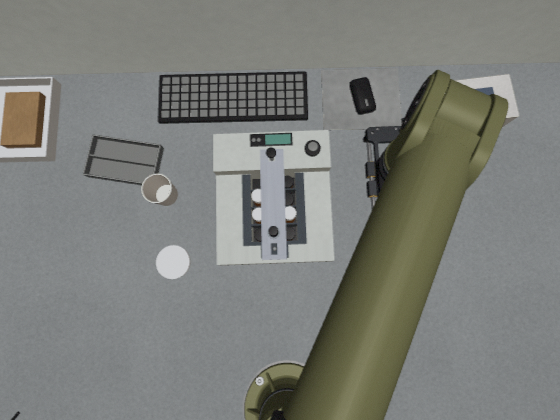

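The bar is home, the caps are in their wells, the key is back up at 0.146 m, and the beaker, dish and slide box are where they were. I'll check the bottle in the side view and then hand in.

Run:
```python
from look import *
c=cam("side");save(c,"s21.png")
for t in ("reagent","beaker","dish"): print(t,[(np.round(d["position"],0),round(d["conf"],2)) for d in search_frame(t,"side")[:1]])
o=get_obs();print(np.abs(o["joint_velocities"]).max())
print(sign_off())
```

```text
reagent [(array([433., 286.]), 0.89)]
beaker [(array([261., 181.]), 0.81)]
dish [(array([209., 212.]), 0.7)]
0.08991036174689175
the job is handed in; nothing more can be done
None
```

View pics/s21.png

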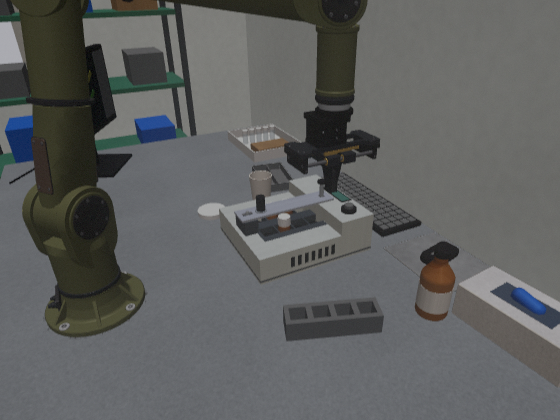

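The job is handed in at about 51 s of the 210 s limit; the sign-off gives no verdict, so success rests on my own checks. I swung the bar aside by its knob and put the three jars present into free wells at (23,38), (-23,38) and (-23,-38) mm. I then swung the bar back over the stud and pressed the start key to its stop.

- **Jars:** with the arm clear, all three cap tops read 0.119 m against the 0.120 m expected for a jar on the well floor. Each jar also made contact at floor height when I lowered it.
- **Wells:** I chose the free wells from the depth image, where taken wells read 0.070 m and empty ones 0.031 m. No jar was ever lowered onto a short one.
- **Bar:** its top reads about 0.130 m along its whole length. The knob is within 1 mm of where it started, and the stud shows in the slot.
- **Start key:** the force rose to 13 N when the key bottomed at 0.1404 m. After the press its top read 0.146 m again, so it is released.
- **Other things on the bench:** the bottle, beaker and dish are within a few pixels of their first positions in the side view. The slide box was only checked by eye in the top picture and looks unmoved. The carrier was knocked aside after the last jar had left it.

The last height readings of the caps partly beside the bar were cut by the bar's edges, so the earlier readings with the bar open are the ones to trust. No check failed.

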